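Load the balance rig for trimming a model aeroplane

TASK

Get the balance rig ready for the model plane: on its load post stack the large dark steel weight, then the brass weight, then the small blue weight, and put the white cap over the post on top of them, letting go of each before taking the next. Then slide the poise along the beam by its yellow grip until it stands at the red mark, and let go. Leave the servo and the green tape roll where they lie.

Things in the scene. Friction and masses are not known exactly. Their poses are not given: they have to be found in the camera images.
- big_c (a point): Flat ring, a balance weight lying flat: large, of dark grey steel; outer diameter 64 mm, 16 mm thick, plain 24 mm hole through the middle, 350 g nominal. Loose. The point is its centre, half-way up (8 mm above its underside); z is the ring's axis.
- mid_c (a point): Flat ring, a balance weight lying flat: middle-sized, of yellow brass; outer diameter 54 mm, 16 mm thick, plain 24 mm hole through the middle, 250 g nominal. Loose. The point is its centre, half-way up (8 mm above its underside); z is the ring's axis.
- small_c (a point): Flat ring, a balance weight lying flat: small, blue; outer diameter 44 mm, 16 mm thick, plain 24 mm hole through the middle, 80 g nominal. Loose. The point is its centre, half-way up (8 mm above its underside); z is the ring's axis.
- cap_c (a point): White round keeper cap, standing open side down: outer diameter 34 mm, 22 mm tall, closed top 6 mm thick, hollow from below (hole 24 mm wide, 16 mm deep). 30 g, loose. The point is its centre, half-way up (11 mm above its rim); z is up.
- seat (a point): Load platform at one end of the fixed grey balance rig (base 100 x 400 mm): aluminium disc 72 mm across, top 20 mm above the table, with a fixed upright steel post, 12 mm thick, 58 mm tall, tapered tip. The point is the post's foot, on the disc; z up, y along the beam, away from it. The beam's nearer blue end block stands 78 mm from the post, 66 mm above the table.
- poise (a joint): Travel in m of the sliding poise along the beam: 0 at the far end, growing along the rig's +y towards the load platform, up to 0.18 at the stop. It slides with about 1.5 N of friction and stays where it is left.
- poise_grip (a point): Yellow upright thumb grip, 24 mm in diameter, on the sliding poise: a black collar 38 mm across, 30 mm long, around the beam (12 mm steel bar 50 mm above the table, along the rig's y). The point is on the grip's axis, at mid-collar, 87 mm above the table; the grip reaches from 69 to 102 mm above it. z is up, y along the beam towards the load platform.
- mark_line (a point): The red mark on the rig's base: a red strip 96 mm long and 5 mm wide lying across the base under the beam, with a small red tab 30 mm high at each end, 42 mm either side of the beam. The point is the strip's middle, straight below the beam, 12 mm above the table; its y axis runs along the beam. Fixed.
- servo_c (a point): Bystander: small black servo motor with a white arm, 54 x 22 mm, 36 mm tall, loose on the table. The point is on its vertical middle line, 15 mm above the table.
- tape_c (a point): Bystander: roll of green tape lying flat, 48 mm across, 18 mm tall, loose on the table. The point is its centre, 9 mm up.
There are look-alikes about, which are no part of the job. Of the things shaped like the part that bears small_c, the blue one is meant.

How it is judged:
By the outcome, as a careful person would: the job done as asked, in the order asked, and still so for the second after the job is handed in, with the robot touching nothing.
It also fails if it takes over 115 s, if anything falls off the work surface, if the arm or the gripper's body presses on something with over 40 N, if the wrist force passes 120 N, or if a joint passes its speed limit or range.

ROBOT

A 6-joint arm with a two-finger parallel gripper is mounted at the origin on the work surface. World frame = base frame: x ahead of the robot, y to its left, z up, the work surface at z = 0. Lengths are in mm, angles in rad, forces in N, time in s.
With the tool pointing down it reaches from about 400 to 925 mm from the base axis. Payload 12.5 kg.
Tool frame: the origin (TCP) lies on the centre line of the jaws, within the pads' length; the fingertips stand 14 mm ahead of it and the grasp point (between the pads) lies 5 mm behind it; z points along the fingers, y is the direction in which the jaws open and shut (so a half turn about z gives the same grasp; the last joint's range is limited). The gripper opens to 95 mm and grips with 3 to 60 N. Pads are 20 mm wide; open, the fingers measure 119 mm over their backs; the gripper's body (75 mm by 180 mm) begins 59 mm behind the grasp point.
Start: joints at [-1.332, 0.491, 1.559, -0, 1.092, -0.106], TCP at [211.278, -588.223, 228.661] pointing down, gripper open.
Joint ranges: [-3.1, 3.1], [-0.84, 2.19], [0.05, 2.79], [-1.13, 4.28], [0.06, 2.93], [-2.69, 2.69]. Speed limits (rad/s): [2.22, 2.22, 2.79, 3.14, 3.14, 3.14].

INTERFACE

Orientations are given as [roll, pitch, yaw] about the fixed x, y, z axes, in that order (R = Rz(yaw) Ry(pitch) Rx(roll)).
In Python, from cell import * gives the robot as it stands.
- The arm moves only by the tool play_rows, never from a script. Its argument "moves" is a list of rows, each a list of 7 numbers: the shift along the tool's x, y, z in m, then the turn, a rotation vector about the tool's x, y, z in rad, then the opening in per cent of the stroke, from 0 (shut) to 100 (fully open). In form: [[tx, ty, tz, ax, ay, az, claw], ...]. A call has 1 to 8 rows; each row shifts and turns the pose as measured when the row begins, along the tool's axes as they then stand; what a row does not reach is not made up. A row lasts 1/10 s, in which the tool goes at most 50 mm and 8.59 degrees, less where a joint would pass 70% of its speed; a pose out of reach is approached as far as the arm can. A call is refused whole if a number of a shift passes 0.05 or a number of a turn 0.15, either way. A call with a gripper value outside its range is refused whole. The fingers move at their own pace and stop on an object; the grip force is fixed at half the most. Time passes only in rows, so rows that do not move let the fingers close. It gives the time, the measured TCP pose, the force and the opening at its end, in the units of the state.
- state(): the state, without advancing time (a new reading comes with each control period).
- read_camera(name): name is "scene" or "top" or "wrist"; returns a dict with "img" (384x512x3 uint8, red, green, blue), "fx", "fy", "cx", "cy" (pixels), "R" (3x3) and "t" (3): a world point X has camera coordinates R X + t. Camera axes: x right, y down, z forward; pixel columns grow to the right and rows downward; lengths in mm; the calibration is good to about 2 mm. A picture is of the moment at which its call begins. There is no depth.
- job_done(): hands the job in, once; it reports no verdict.
The state is a dict: "t": time; "joints": joint angles; "qvel": joint speeds; "tau": joint torques, N m; "eef_pos": TCP position; "tcp_rot": TCP orientation; "ft_force": force on the tool from outside, world axes, zero at the start; "moment": the same for the moment, N m; "opening": opening from 0.0 (shut) to 1.0 (fully open).
Only numpy, scipy, OpenCV 4.12 (cv2) and the standard library are available. Lean on these libraries where they do the work, as an engineer would, in place of code of your own. Each camera call takes 0.05 s, during which the arm holds its last target.

## Working session

There is one attempt and no reset: what is moved stays moved. The work goes in short steps, Python scripts to look and compute and a tool call to move; the robot and the scene stay as the last step left them, time stands still between calls to the robot, and variables do not carry over. Pictures are saved under pics/ and viewed, and the job is handed in when it is done.

Besides the shell and the picture viewer there is one more tool, called as name([rows], argument=value, ...), one row to a line, values as JSON. play_rows: Moves the arm, as the interface text tells. Its arguments: {"type":"object","properties":{"moves":{"type":"array"}},"required":["moves"]}

```bash
ls; mkdir -p pics
cat > h.py <<'E'
from cell import *
import numpy as np, cv2
def snap(n,f):
    c=read_camera(n); cv2.imwrite('pics/'+f+'.png',c['img'][:,:,::-1]); 
    import pickle; pickle.dump(c,open('pics/'+f+'.pkl','wb')); return c
def load(f):
    import pickle; return pickle.load(open('pics/'+f+'.pkl','rb'))
def ray(c,u,v,z):
    d=np.array([(u-c['cx'])/c['fx'],(v-c['cy'])/c['fy'],1.]); R=np.array(c['R']);o=-R.T@np.array(c['t']);d=R.T@d
    return o+d*(z-o[2])/d[2]
def proj(c,X):
    p=np.array(c['R'])@np.array(X,float)+np.array(c['t']); return p[0]/p[2]*c['fx']+c['cx'],p[1]/p[2]*c['fy']+c['cy']
E
python3 - <<'E'
from h import *
for n in("scene","top","wrist"):
    c=snap(n,n+'0'); print(n,c['fx'],np.round(-np.array(c['R']).T@np.array(c['t'])))
print(state())
E
```

```text
pics
scene 379.44831333240364 [1093. -558.  616.]
top 444.22930558092185 [ 296.  -14. 1039.]
wrist 315.45558780621343 [ 284. -563.  384.]
{'t': 0.15, 'joints': array([-1.33159299e+00,  4.91393049e-01,  1.55932507e+00, -4.70640718e-06,
        1.09171054e+00, -1.05630083e-01]), 'qvel': array([-0.00065951, -0.00075098, -0.00211893,  0.00036682,  0.00079161,
        0.00080785]), 'tau': array([ 1.05643499e-03, -6.12899923e+01, -2.58277434e+01,  6.92597707e-02,
        4.73522348e-02, -7.68214045e-05]), 'eef_pos': array([ 211.23557869, -588.03403956,  228.2080323 ]), 'tcp_rot': array([-3.14076087e+00, -8.39919210e-05,  3.44835555e-01]), 'ft_force': array([ 0.48841635, -0.02621884,  0.68898327]), 'moment': array([-0.04032371,  0.00124061, -0.00776613]), 'opening': 1.0009051549051007}
```

View pics/scene0.png

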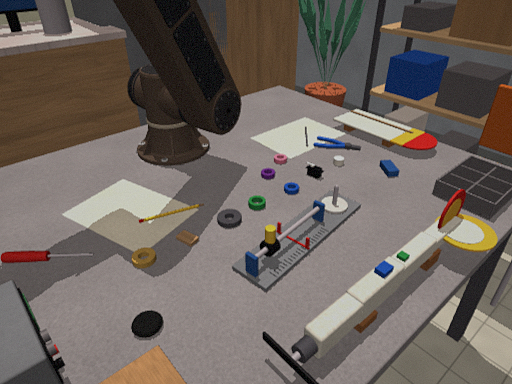

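View pics/top0.png

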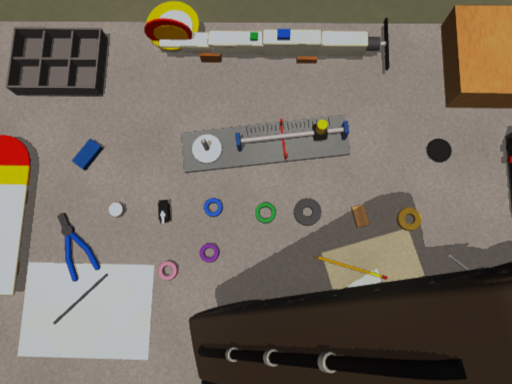

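View pics/wrist0.png

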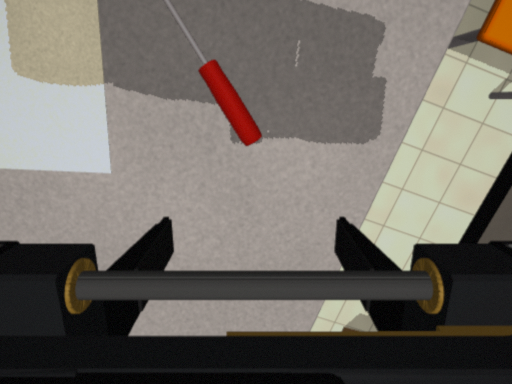

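The top view shows a dark steel ring at (307,211), a brass ring at (409,218), the blue ring at (213,207), a green tape roll at (265,212), the cap at (116,209) and the servo at (164,211). The post disc is at (207,149), the red mark at (283,138) and the yellow grip at (322,126). Look-alikes are the purple ring (210,252), the pink ring (168,270) and a solid black disc (439,150). I'll confirm these in enlarged crops and measure.

Run:
```python
from h import *
c=load('top0');im=c['img'];s=load('scene0')
a=cv2.resize(im[110:290,90:460][:,:,::-1],None,fx=2.1,fy=2.1,interpolation=cv2.INTER_CUBIC);
b=cv2.resize(s['img'][140:350,110:420][:,:,::-1],None,fx=2.5,fy=2.5,interpolation=cv2.INTER_CUBIC)
cv2.imwrite('pics/cropA.png',a);cv2.imwrite('pics/cropB.png',b)
for n,(u,v) in dict(big=(307,211),mid=(409,218),small=(213,207),cap=(116,209),purple=(210,252),pink=(168,270),tape=(265,212)).items():
    print(n,im[v-10:v+11,u].tolist()[::3], ray(c,u,v,16).round())
hsv=cv2.cvtColor(im,cv2.COLOR_RGB2HSV);print(hsv[126,322],hsv[126,282],hsv[153,284])
```

```text
big [[76, 74, 73], [78, 76, 75], [101, 93, 88], [143, 132, 124], [143, 133, 124], [88, 82, 78], [79, 76, 76]] [ 456. -101.   16.]
mid [[141, 104, 37], [137, 106, 35], [78, 66, 53], [93, 87, 81], [94, 87, 80], [108, 92, 70], [139, 107, 35]] [ 444. -336.   16.]
small [[119, 115, 124], [42, 93, 190], [104, 100, 101], [140, 130, 123], [142, 132, 123], [57, 84, 149], [44, 88, 169]] [462. 118.  16.]
cap [[143, 133, 125], [146, 144, 144], [184, 188, 191], [185, 188, 192], [184, 188, 192], [185, 188, 193], [121, 112, 103]] [453. 346.  16.]
purple [[125, 112, 110], [128, 57, 147], [121, 109, 106], [141, 131, 123], [140, 129, 121], [97, 75, 96], [134, 62, 154]] [357. 120.  16.]
pink [[108, 84, 84], [186, 134, 157], [148, 136, 128], [145, 135, 127], [145, 135, 126], [129, 93, 98], [185, 138, 161]] [314. 215.  16.]
tape [[68, 104, 64], [44, 135, 56], [143, 132, 124], [141, 131, 124], [142, 132, 124], [130, 118, 111], [45, 150, 60]] [452.  -4.  16.]
[ 31 236 186] [  2 136 156] [  1 197 166]
```

View pics/cropA.png

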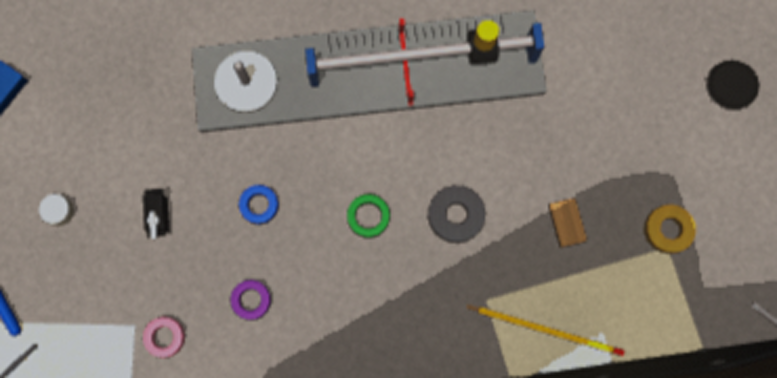

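View pics/cropB.png

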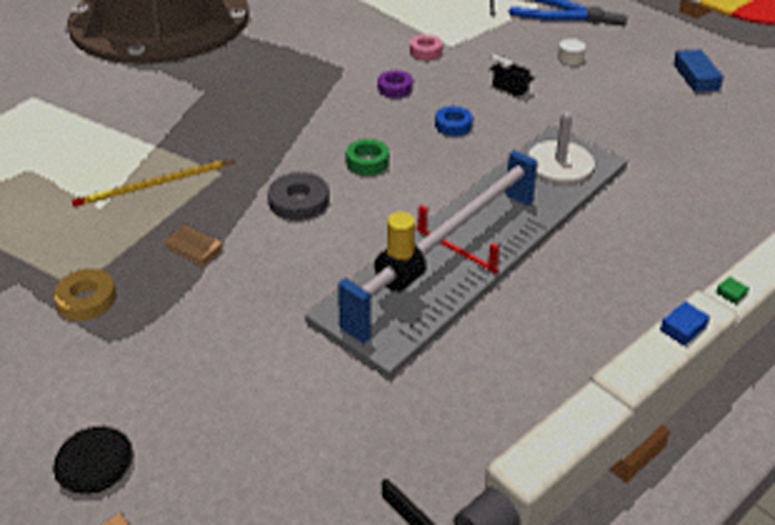

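The crops confirm the targets. The steel ring has a hole, unlike the plain black disc. The blue ring at (213,207) is blue, not purple or pink. Next I'll measure precisely across both views.

```bash
cat > m.py <<'E'
from h import *
def hull(c,u,v,lo,hi,w=22):
    im=c['img'];hsv=cv2.cvtColor(im,cv2.COLOR_RGB2HSV)
    m=cv2.inRange(hsv,np.array(lo),np.array(hi));k=np.zeros_like(m);k[max(v-w,0):v+w,max(u-w,0):u+w]=255;m&=k
    cs,_=cv2.findContours(m,cv2.RETR_EXTERNAL,cv2.CHAIN_APPROX_NONE)
    h=cv2.convexHull(max(cs,key=cv2.contourArea));M=cv2.moments(h)
    return M['m10']/M['m00'],M['m01']/M['m00'],cv2.boundingRect(h)
def tri(c1,p1,c2,p2):
    A=[];b=[]
    for c,(u,v) in((c1,p1),(c2,p2)):
        P=np.hstack([np.array(c['R']),np.array(c['t']).reshape(3,1)])
        x=(u-c['cx'])/c['fx'];y=(v-c['cy'])/c['fy']
        for r in(P[0]-x*P[2],P[1]-y*P[2]):A.append(r[:3]);b.append(-r[3])
    return np.linalg.lstsq(np.array(A),np.array(b),rcond=None)[0]
E
python3 - <<'E'
from m import *
t=load('top0');s=load('scene0')
B=([100,100,60],[125,255,255]);D=([0,0,0],[179,70,100]);Y=([12,140,60],[32,255,255]);W=([0,0,165],[179,30,255]);YG=([24,180,80],[36,255,255]);G=([45,90,50],[80,255,255])
for n,pt,ps,(lo,hi),z in [('big',(307,211),(229,218),D,8),('mid',(409,218),(144,257),Y,8),('small',(213,207),(291,188),B,8),('cap',(116,209),(339,161),W,11),('tape',(265,212),(257,202),G,9),('grip',(322,126),(270,235),YG,87),('disc',(207,149),(335,205),W,20)]:
    a=hull(t,*pt,lo,hi); 
    b=hull(s,*ps,lo,hi)
    print(n,np.round(a[:2],1),a[2],ray(t,*a[:2],z).round(1),'|',np.round(b[:2],1),b[2],ray(s,*b[:2],z).round(1),'tri',tri(t,a[:2],s,b[:2]).round(1))
E
python3 - <<'E'
from h import *
c=load('top0');a=cv2.resize(c['img'][110:175,175:360][:,:,::-1],None,fx=4.3,fy=4.3,interpolation=cv2.INTER_CUBIC);cv2.imwrite('pics/rigT.png',a)
c=load('scene0');a=cv2.resize(c['img'][175:290,230:365][:,:,::-1],None,fx=5,fy=5,interpolation=cv2.INTER_CUBIC);cv2.imwrite('pics/rigS.png',a)
E
```

```text
big [306.8 211.5] (293, 198, 28, 28) [ 456.5 -101.8    8. ] | [229.2 218.4] (217, 209, 25, 20) [ 455.7 -103.8    8. ] tri [ 456.  -102.7    7.6]
mid [409.  218.5] (398, 208, 23, 22) [ 444.4 -338.1    8. ] | [143.4 257.4] (132, 248, 24, 20) [ 441.1 -338.5    8. ] tri [ 443.7 -338.4    9.8]
small [212.7 206.9] (204, 198, 19, 19) [463.5 119.6   8. ] | [291.1 187.8] (284, 182, 15, 12) [459.7 119.6   8. ] tri [462.4 118.4  10.2]
cap [115.  208.9] (109, 203, 13, 13) [453.8 350.6  11. ] | [338.5 157.5] (334, 155, 10, 6) [437.5 363.3  11. ] tri [451.3 345.5  23.4]
tape [265.  212.1] (255, 202, 21, 21) [453.1  -3.9   9. ] | [256.5 202.4] (249, 196, 16, 14) [449.4  -4.6   9. ] tri [452.   -5.   10.8]
grip [321.7 124.5] (317, 120, 10, 10) [ 642.3 -128.3   87. ] | [269.8 228.2] (265, 225, 10, 7) [ 624.5 -117.5   87. ] tri [ 636.7 -127.5  100.2]
disc [206.2 148.1] (192, 135, 29, 27) [603.7 139.5  20. ] | [334.3 203.5] (322, 196, 26, 16) [603.  138.9  20. ] tri [603.3 139.2  20.2]
```

View pics/rigT.png

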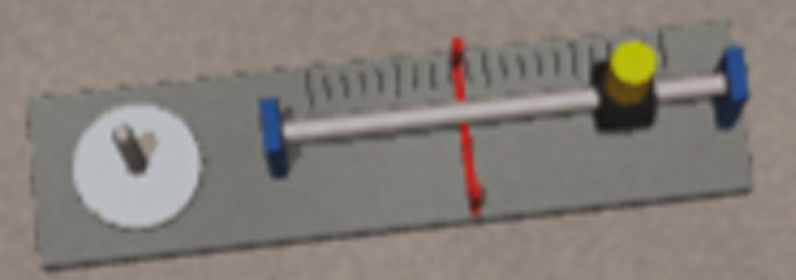

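View pics/rigS.png

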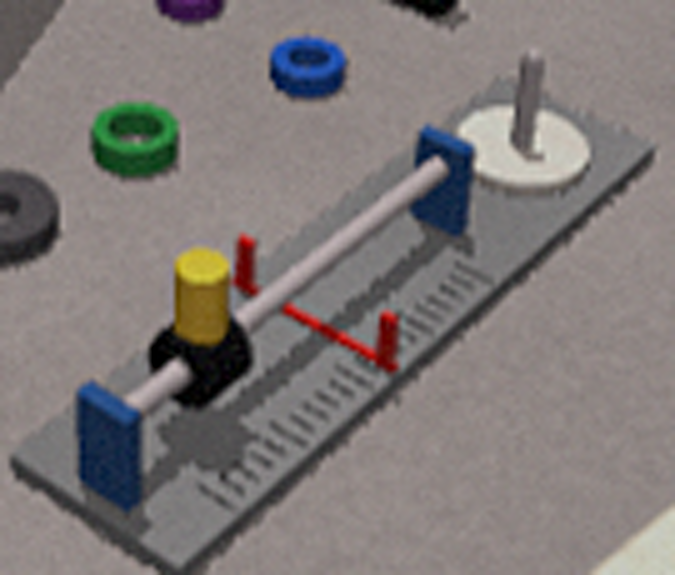

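Run:
```python
from m import *
t=load('top0');s=load('scene0')
f=lambda x,y:(175+(x+.5)/4.3-.5,110+(y+.5)/4.3-.5)
g=lambda x,y:(230+(x+.5)/5-.5,175+(y+.5)/5-.5)
print('post tip',ray(t,*f(120,130),78),tri(t,f(120,130),s,g(533,55)))
a=ray(t,*f(285,131),50);b=ray(t,*f(728,85),50)
print('beam',a,b,'yaw of +y from y',np.arctan2(-(a-b)[0],(a-b)[1]))
a2=ray(s,*g(440,168),50);b2=ray(s,*g(135,405),50);print(a2,b2,np.arctan2(-(a2-b2)[0],(a2-b2)[1]))
for q in [((28,100),(728,22)),((42,268),(750,192))]:
    p=[ray(t,*f(*x),12) for x in q];d=p[0]-p[1];print('edge',p[0].round(1),p[1].round(1),np.linalg.norm(d),np.arctan2(-d[0],d[1]))
hsv=cv2.cvtColor(t['img'],cv2.COLOR_RGB2HSV)
m=cv2.inRange(hsv,np.array([0,130,80]),np.array([8,255,255]));m[:,:270]=0;m[:,300:]=0;m[:110]=0;m[170:]=0
for v in range(115,165):
    u=np.nonzero(m[v])[0]
    if len(u):print(v,u.min(),u.max(),end='; ')
print()
# black collar & tri grip tops
print('grip top T',f(634,62),ray(t,*f(634,62),102),'S',ray(s,*g(203,266),102),tri(t,f(634,62),s,g(203,266)))
print('tab tops S',ray(s,*g(246,240),42),ray(s,*g(389,316),42),'strip S',ray(s,*g(285,308),12),ray(s,*g(382,365),12))
print('tab tops T',ray(t,*f(457,42),42),ray(t,*f(476,188),42))
```

```text
post tip [605.4631775  139.99671731  78.        ] [603.84056381 138.46776192  78.64624684]
beam [615.17187285  54.89575793  50.        ] [ 644.45847219 -183.94265179   50.        ] yaw of +y from y 0.12201189092424546
[612.89318732  56.62719239  50.        ] [ 640.53690296 -169.59772915   50.        ] 0.12159290434730079
edge [643.7 203.6  12. ] [ 695.1 -191.    12. ] 397.9879716004869 0.12969847426016
edge [546.1 190.4  12. ] [ 595.8 -201.7   12. ] 395.24134832025123 0.12595915967275279
119 280 282; 120 280 282; 121 280 282; 122 280 281; 124 281 281; 125 280 281; 126 280 282; 127 280 282; 128 280 282; 129 281 282; 130 281 282; 131 281 282; 132 281 282; 139 282 283; 140 282 283; 141 282 283; 142 282 284; 143 282 284; 144 283 284; 145 283 284; 146 283 284; 147 283 284; 148 283 284; 149 283 284; 150 283 284; 151 283 285; 152 284 285; 153 284 286; 154 284 286; 155 284 286; 156 285 286; 157 285 286; 158 285 285; 159 285 285; 
grip top T (322.0581395348837, 124.03488372093024) [ 637.88780096 -127.17098299  102.        ] S [ 637.36035478 -128.36896402  102.        ] [ 637.53310587 -127.67597047  101.84619931]
tab tops S [583.34755548 -49.21838316  42.        ] [666.79243247 -38.41174785  42.        ] strip S [607.25010723 -44.77497021  12.        ] [666.00366747 -39.29606023  12.        ]
tab tops T [670.05628736 -37.61693785  42.        ] [587.06243688 -48.87506376  42.        ]
```

```bash
cat > plan.py <<'E'
import sys
from h import *
from scipy.spatial.transform import Rotation as Ro
def plan(x,y,z,yaw=1.697,step=.045):
    s=state();p=np.array(s['eef_pos']);R=Ro.from_euler('xyz',s['tcp_rot']);T=Ro.from_euler('xyz',[np.pi,0,yaw])
    print('at',p.round(1),'rot',np.round(s['tcp_rot'],4),'F',np.round(s['ft_force'],1),'op',round(float(s['opening']),3),'t',round(s['t'],2))
    g=np.array([x,y,z],float)
    print('total tool shift mm',R.inv().apply(g-p).round(1),'turn',(R.inv()*T).as_rotvec().round(4))
    n=0
    while n<16:
        d=R.inv().apply(g-p)/1000;w=(R.inv()*T).as_rotvec()
        if np.abs(d).max()<5e-4 and np.abs(w).max()<3e-3:break
        k=max(np.linalg.norm(d)/step,np.linalg.norm(w)/.148,1)
        d=(d/k).round(4);w=(w/k).round(3);print([*d.tolist(),*w.tolist()]);n+=1
        p=p+R.apply(d*1000);R=R*Ro.from_rotvec(w)
if __name__=='__main__':plan(*map(float,sys.argv[1:]))
E
python3 plan.py 456 -102.7 150
```

```text
at [ 211.2 -588.   228.2] rot [-3.1408e+00 -1.0000e-04  3.4480e-01] F [ 0.5 -0.   0.7] op 1.001 t 0.15
total tool shift mm [ 394.4 -374.    78.6] turn [-6.0000e-04 -6.0000e-04 -1.3522e+00]
[0.0323, -0.0306, 0.0064, -0.0, -0.0, -0.111]
[0.0355, -0.0269, 0.0064, -0.0, -0.0, -0.111]
[0.0383, -0.0228, 0.0064, -0.0, -0.0, -0.111]
[0.0406, -0.0184, 0.0064, -0.0, -0.0, -0.111]
[0.0423, -0.0138, 0.0065, -0.0, -0.0, -0.111]
[0.0436, -0.009, 0.0064, -0.0, -0.0, -0.111]
[0.0443, -0.0041, 0.0065, -0.0, -0.0, -0.111]
[0.0445, 0.0008, 0.0064, -0.0, -0.0, -0.11]
[0.0442, 0.0057, 0.0065, -0.0, -0.0, -0.111]
[0.0433, 0.0106, 0.0064, -0.0, -0.0, -0.11]
[0.0418, 0.0152, 0.0065, -0.0, -0.0, -0.111]
[0.0399, 0.0198, 0.0064, -0.0, -0.001, -0.11]
[0.0077, 0.0049, 0.0013, -0.0, 0.0, -0.023]
```

play_rows([
  [0.032, -0.031, 0.006, 0, 0, -0.11, 100],
  [0.036, -0.027, 0.006, 0, 0, -0.11, 100],
  [0.038, -0.023, 0.006, 0, 0, -0.11, 100],
  [0.041, -0.018, 0.006, 0, 0, -0.11, 100],
  [0.042, -0.014, 0.006, 0, 0, -0.11, 100],
  [0.044, -0.009, 0.006, 0, 0, -0.11, 100],
  [0.044, -0.004, 0.006, 0, 0, -0.11, 100],
  [0.044, 0.001, 0.006, 0, 0, -0.11, 100],
])

```text
t: 0.95
eef_pos: [371.2, -261.5, 177.1]
tcp_rot: [-3.141, 0.0, 1.25]
ft_force: [0.4, 0.0, 0.1]
opening: 1.001
```

```bash
python3 plan.py 456 -102.7 150
```

```text
at [ 371.2 -261.5  177.1] rot [-3.1415e+00  1.0000e-04  1.2498e+00] F [0.4 0.  0.1] op 1.001 t 0.95
total tool shift mm [177.4  30.4  27.1] turn [-1.000e-04  1.000e-04 -4.472e-01]
[0.0439, 0.0075, 0.0067, -0.0, 0.0, -0.111]
[0.0428, 0.0123, 0.0067, -0.0, 0.0, -0.11]
[0.0411, 0.017, 0.0067, -0.0, 0.0, -0.111]
[0.039, 0.0214, 0.0067, -0.0, 0.0, -0.11]
[0.0016, 0.0011, 0.0003, -0.0, 0.0, -0.005]
```

play_rows([
  [0.044, 0.0075, 0.0067, 0, 0, -0.11, 100],
  [0.043, 0.012, 0.0067, 0, 0, -0.11, 100],
  [0.041, 0.017, 0.0067, 0, 0, -0.11, 100],
  [0.039, 0.0214, 0.0067, 0, 0, -0.11, 100],
  [0.002, 0.001, 0, 0, 0, -0.005, 100],
])

```text
t: 1.45
eef_pos: [457.9, -91.0, 148.9]
tcp_rot: [3.142, -0.0, 1.721]
ft_force: [-0.2, -1.0, 0.2]
opening: 1.001
```

```bash
python3 - <<'E'
from m import *
c=snap('wrist','w1')
print(proj(c,(456,-102.7,8)),-np.array(c['R']).T@np.array(c['t']))
E
python3 plan.py 456 -102.7 18
```

```text
(np.float64(250.30544707089723), np.float64(191.1673823075887)) [446.35255392 -15.50028287 304.55389133]
at [457.3 -92.3 149.1] rot [-3.1415e+00  1.0000e-04  1.7179e+00] F [-0.1  0.5 -0.1] op 0.998 t 1.5
total tool shift mm [-10.1  -2.8 131.1] turn [-0.0001  0.0001  0.0209]
[-0.0035, -0.001, 0.0449, -0.0, 0.0, 0.007]
[-0.0034, -0.0009, 0.0449, -0.0, 0.0, 0.007]
[-0.0032, -0.0009, 0.0413, -0.0, 0.0, 0.007]
```

View pics/w1.png

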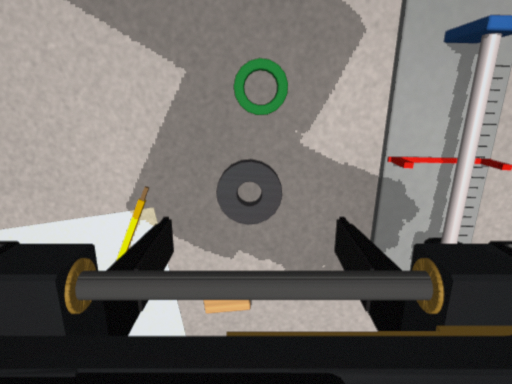

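The ring is at (249,192) in the wrist view, against (250,191) predicted, so they agree. I'll go down to grasp it.

play_rows([
  [-0.01, -0.003, 0.03, 0, 0, 0.02, 100],
  [0, 0, 0.03, 0, 0, 0, 100],
  [0, 0, 0, 0, 0, 0, 100],
  [0, 0, 0, 0, 0, 0, 100],
])

```text
t: 1.9
eef_pos: [455.8, -105.5, 89.2]
tcp_rot: [3.14, 0.002, 1.692]
ft_force: [0.3, 0.0, 0.8]
opening: 0.996
```

```bash
python3 plan.py 456 -102.7 17
```

```text
at [ 455.8 -105.5   89.2] rot [3.1397e+00 1.6000e-03 1.6924e+00] F [0.3 0.  0.8] op 0.996 t 1.9
total tool shift mm [ 2.8  0.4 72.2] turn [ 0.0019  0.0016 -0.0046]
[0.0018, 0.0002, 0.045, 0.001, 0.001, -0.003]
[0.001, 0.0002, 0.0272, 0.001, 0.001, -0.002]
```

play_rows([
  [0.0028, 0.0004, 0.03, 0.002, 0.0016, -0.004, 100],
  [0, 0, 0.025, 0, 0, 0, 100],
  [0, 0, 0.008, 0, 0, 0, 100],
  [0, 0, 0, 0, 0, 0, 100],
  [0, 0, 0, 0, 0, 0, 100],
])

```text
t: 2.4
eef_pos: [458.5, -106.2, 31.0]
tcp_rot: [3.134, 0.004, 1.691]
ft_force: [-0.8, 0.2, -0.9]
opening: 0.999
```

```bash
python3 plan.py 456 -102.7 17
```

```text
at [ 458.5 -106.2   31. ] rot [3.1341 0.0042 1.6913] F [-0.8  0.2 -0.9] op 0.999 t 2.4
total tool shift mm [ 3.9 -2.2 13.9] turn [ 0.0075  0.0042 -0.0057]
[0.0039, -0.0022, 0.0139, 0.007, 0.004, -0.006]
```

play_rows([
  [0.004, -0.0022, 0.012, 0.0075, 0.004, -0.006, 100],
  [0, 0, 0, 0, 0, 0, 100],
  [0, 0, 0, 0, 0, 0, 100],
])

```text
t: 2.7
eef_pos: [456.7, -102.7, 20.4]
tcp_rot: [3.139, 0.002, 1.698]
ft_force: [0.2, -0.4, -0.1]
opening: 1.002
```

```bash
python3 plan.py 456 -102.7 17
```

```text
at [ 456.7 -102.7   20.4] rot [3.1389e+00 1.7000e-03 1.6975e+00] F [ 0.2 -0.4 -0.1] op 1.002 t 2.7
total tool shift mm [ 0.1 -0.7  3.4] turn [0.0027 0.0016 0.0006]
[0.0001, -0.0007, 0.0034, 0.003, 0.002, 0.001]
```

play_rows([
  [0, -0.0007, 0.004, 0.003, 0.002, 0, 100],
  [0, 0, 0, 0, 0, 0, 50],
  [0, 0, 0, 0, 0, 0, 30],
  [0, 0, 0, 0, 0, 0, 30],
  [0, 0, 0, 0, 0, 0, 30],
  [0, 0, 0, 0, 0, 0, 30],
  [0, 0, 0, 0, 0, 0, 30],
])

```text
t: 3.4
eef_pos: [456.0, -102.7, 16.5]
tcp_rot: [-3.141, -0.0, 1.698]
ft_force: [0.3, -0.1, -0.7]
opening: 0.671
```

```bash
python3 plan.py 456 -102.7 130
```

```text
at [ 456.  -102.7   16.5] rot [-3.1412e+00 -4.0000e-04  1.6979e+00] F [ 0.3 -0.1 -0.7] op 0.671 t 3.4
total tool shift mm [ 1.000e-01 -1.000e-01 -1.135e+02] turn [-0.0004 -0.0004  0.0009]
[0.0, -0.0, -0.045, -0.0, -0.0, 0.0]
[0.0001, -0.0001, -0.045, -0.0, -0.0, 0.001]
[-0.0, 0.0, -0.0235, -0.0, -0.0, -0.0]
```

play_rows([
  [0, 0, -0.03, 0, 0, 0, 30],
  [0, 0, -0.04, 0, 0, 0, 30],
  [0, 0, -0.04, 0, 0, 0, 30],
  [0, 0, -0.025, 0, 0, 0, 30],
  [0, 0, 0, 0, 0, 0, 30],
  [0, 0, 0, 0, 0, 0, 30],
])

```text
t: 4.0
eef_pos: [454.8, -102.4, 154.3]
tcp_rot: [-3.137, -0.003, 1.698]
ft_force: [0.0, -0.4, -4.3]
opening: 0.676
```

```bash
python3 plan.py 603.5 139.2 150 1.697 .04
```

```text
at [ 454.8 -102.4  154.3] rot [-3.1368e+00 -2.8000e-03  1.6976e+00] F [ 0.  -0.4 -4.3] op 0.676 t 4.0
total tool shift mm [220.8 178.    4. ] turn [-0.0048 -0.0028  0.0006]
[0.0311, 0.0251, 0.0006, -0.001, -0.0, 0.0]
[0.0311, 0.0251, 0.0006, -0.001, -0.0, 0.0]
[0.0311, 0.0251, 0.0006, -0.001, -0.001, 0.0]
[0.0311, 0.0251, 0.0006, -0.0, -0.0, 0.0]
[0.0311, 0.0251, 0.0006, -0.001, -0.001, 0.0]
[0.0312, 0.0251, 0.0006, -0.0, -0.0, 0.0]
[0.0312, 0.0251, 0.0006, -0.001, -0.001, 0.001]
[0.0029, 0.0023, 0.0001, 0.0, 0.0, -0.0]
```

play_rows([
  [0.03, 0.025, 0, -0.004, -0.003, 0, 30],
  [0.031, 0.025, 0, 0, 0, 0, 30],
  [0.031, 0.025, 0, 0, 0, 0, 30],
  [0.031, 0.025, 0, 0, 0, 0, 30],
  [0.03, 0.025, 0, 0, 0, 0, 30],
  [0.03, 0.025, 0, 0, 0, 0, 30],
  [0, 0, 0, 0, 0, 0, 30],
  [0, 0, 0, 0, 0, 0, 30],
])

```text
t: 4.8
eef_pos: [580.5, 105.6, 137.5]
tcp_rot: [-3.12, -0.003, 1.694]
ft_force: [-1.0, -0.8, -3.3]
opening: 0.678
```

```bash
python3 plan.py 603.5 139.2 130 1.697 .04
```

```text
at [580.5 105.6 137.5] rot [-3.1204e+00 -2.8000e-03  1.6942e+00] F [-1.  -0.8 -3.3] op 0.678 t 4.8
total tool shift mm [30.5 27.1  7.1] turn [-0.0212 -0.0028 -0.0028]
[0.0295, 0.0262, 0.0068, -0.02, -0.003, -0.003]
[0.001, 0.0009, 0.0003, -0.001, 0.0, 0.0]
```

play_rows([
  [0.015, 0.014, 0.002, -0.02, -0.003, -0.003, 30],
  [0.013, 0.012, 0, 0, 0, 0, 30],
  [0, 0, 0, 0, 0, 0, 30],
  [0, 0, 0, 0, 0, 0, 30],
])

```text
t: 5.2
eef_pos: [602.0, 136.1, 130.7]
tcp_rot: [-3.136, 0.0, 1.695]
ft_force: [-0.1, 0.6, -3.6]
opening: 0.675
```

```bash
python3 plan.py 603.5 139.2 130 1.697 .04
```

```text
at [602.  136.1 130.7] rot [-3.1360e+00  4.0000e-04  1.6947e+00] F [-0.1  0.6 -3.6] op 0.675 t 5.2
total tool shift mm [2.9 1.9 0.7] turn [-0.0056  0.0004 -0.0023]
[0.0029, 0.0019, 0.0007, -0.006, 0.0, -0.002]
```

play_rows([
  [0.003, 0.002, 0, -0.006, 0, -0.002, 30],
  [0, 0, 0, 0, 0, 0, 30],
  [0, 0, 0, 0, 0, 0, 30],
])

```text
t: 5.5
eef_pos: [603.0, 138.0, 130.3]
tcp_rot: [3.141, 0.001, 1.695]
ft_force: [0.8, -0.1, -3.6]
opening: 0.674
```

```bash
python3 plan.py 603.5 139.2 100 1.697 .04
python3 - <<'E'
from m import *
c=snap('wrist','w2');s=snap('scene','s2')
print(proj(c,(603.5,139.2,78)),proj(s,(603.5,139.2,78)))
b=cv2.resize(s['img'][110:250,230:430][:,:,::-1],None,fx=3.5,fy=3.5,interpolation=cv2.INTER_CUBIC)
cv2.imwrite('pics/s2c.png',b)
E
```

```text
at [603.  138.  130.3] rot [3.1415e+00 6.0000e-04 1.6951e+00] F [ 0.8 -0.1 -3.6] op 0.674 t 5.5
total tool shift mm [ 1.1  0.7 30.3] turn [ 0.0001  0.0006 -0.0019]
[0.0011, 0.0007, 0.0303, 0.0, 0.001, -0.002]
(np.float64(254.94879832203773), np.float64(209.9941202153838)) (np.float64(336.9631094738057), np.float64(185.4619937560697))
```

View pics/w2.png

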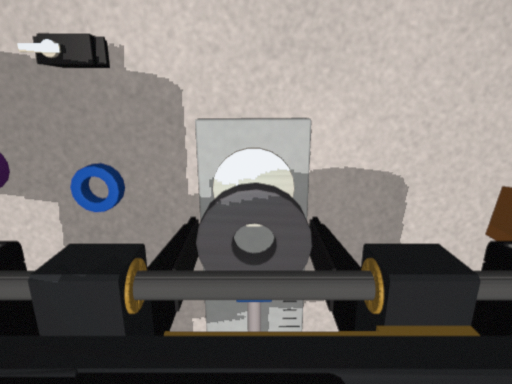

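View pics/s2c.png

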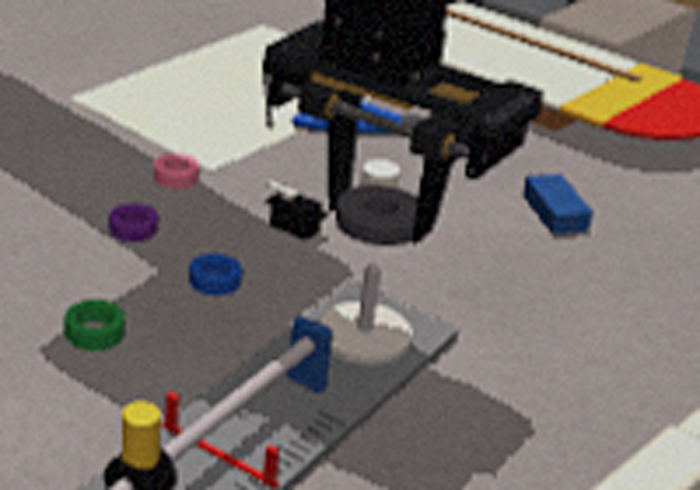

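The wrist view has the ring hole at (254,238), in line laterally with the platform disc at x≈254. I'll lower it in steps.

play_rows([
  [0.001, 0.001, 0.02, 0, 0, -0.002, 30],
  [0, 0, 0.018, 0, 0, 0, 30],
  [0, 0, 0, 0, 0, 0, 30],
  [0, 0, 0, 0, 0, 0, 30],
])

```text
t: 6.0
eef_pos: [604.6, 138.7, 93.0]
tcp_rot: [3.139, 0.001, 1.697]
ft_force: [0.7, -0.5, -3.5]
opening: 0.674
```

```bash
python3 plan.py 603.5 139.2 38 1.697 .04
```

```text
at [604.6 138.7  93. ] rot [3.1388e+00 6.0000e-04 1.6966e+00] F [ 0.7 -0.5 -3.5] op 0.674 t 6.0
total tool shift mm [ 0.7 -1.2 55. ] turn [ 0.0028  0.0006 -0.0004]
[0.0005, -0.0009, 0.04, 0.002, 0.0, -0.0]
[0.0002, -0.0003, 0.015, 0.001, 0.001, -0.0]
```

play_rows([
  [0.001, -0.001, 0.018, 0.003, 0, 0, 30],
  [0, 0, 0.018, 0, 0, 0, 30],
  [0, 0, 0, 0, 0, 0, 30],
  [0, 0, 0, 0, 0, 0, 30],
])

```text
t: 6.4
eef_pos: [605.5, 139.6, 60.5]
tcp_rot: [3.136, 0.001, 1.696]
ft_force: [0.0, -1.0, -2.0]
opening: 0.672
```

```bash
python3 plan.py 603.5 139.2 38 1.697 .04
```

```text
at [605.5 139.6  60.5] rot [3.1364e+00 7.0000e-04 1.6963e+00] F [ 0. -1. -2.] op 0.672 t 6.4
total tool shift mm [-0.1 -2.1 22.5] turn [ 0.0052  0.0007 -0.0007]
[-0.0001, -0.0021, 0.0225, 0.005, 0.001, -0.001]
```

play_rows([
  [0, -0.002, 0.012, 0.005, 0, 0, 30],
  [0, 0, 0, 0, 0, 0, 30],
  [0, -0.0005, 0.008, 0, 0, 0, 30],
  [0, 0, 0, 0, 0, 0, 30],
  [0, 0, 0, 0, 0, 0, 30],
])

```text
t: 6.9
eef_pos: [604.0, 139.3, 41.8]
tcp_rot: [3.138, 0.001, 1.696]
ft_force: [0.4, -0.4, -2.3]
opening: 0.671
```

```bash
python3 plan.py 603.5 139.2 37 1.697 .04
```

```text
at [604.  139.3  41.8] rot [3.1380e+00 7.0000e-04 1.6962e+00] F [ 0.4 -0.4 -2.3] op 0.671 t 6.9
total tool shift mm [-0.1 -0.6  4.8] turn [ 0.0036  0.0007 -0.0008]
[-0.0001, -0.0006, 0.0048, 0.004, 0.001, -0.001]
```

play_rows([
  [0, -0.0006, 0.004, 0.004, 0, 0, 30],
  [0, 0, 0, 0, 0, 0, 30],
  [0, 0, 0, 0, 0, 0, 30],
])

```text
t: 7.2
eef_pos: [603.5, 139.3, 37.6]
tcp_rot: [-3.141, 0.001, 1.696]
ft_force: [0.3, -0.4, -2.9]
opening: 0.672
```

```bash
python3 plan.py 603.5 139.2 37 1.697 .04
```

```text
at [603.5 139.3  37.6] rot [-3.1410e+00  7.0000e-04  1.6962e+00] F [ 0.3 -0.4 -2.9] op 0.672 t 7.2
total tool shift mm [-0.1 -0.   0.6] turn [-0.0006  0.0007 -0.0008]
[-0.0001, -0.0, 0.0006, -0.001, 0.001, -0.001]
```

play_rows([
  [0, 0, 0.001, 0, 0, 0, 30],
  [0, 0, 0, 0, 0, 0, 30],
  [0, 0, 0, 0, 0, 0, 95],
  [0, 0, 0, 0, 0, 0, 100],
  [0, 0, 0, 0, 0, 0, 100],
  [0, 0, 0, 0, 0, 0, 100],
])

```text
t: 7.8
eef_pos: [604.4, 139.4, 37.8]
tcp_rot: [3.14, 0.001, 1.696]
ft_force: [-0.7, 0.0, -0.8]
opening: 0.953
```

play_rows([
  [0, 0, -0.02, 0, 0, 0, 100],
  [0, 0, -0.04, 0, 0, 0, 100],
  [0, 0, -0.04, 0, 0, 0, 100],
  [0, 0, -0.02, 0, 0, 0, 100],
  [0, 0, 0, 0, 0, 0, 100],
  [0, 0, 0, 0, 0, 0, 100],
])

```text
t: 8.4
eef_pos: [603.8, 139.4, 161.5]
tcp_rot: [3.141, 0.001, 1.696]
ft_force: [-0.6, 0.2, -0.4]
opening: 0.998
```

```bash
python3 - <<'E'
from m import *
c=snap('wrist','w3');s=snap('scene','s3')
b=cv2.resize(s['img'][110:290,190:430][:,:,::-1],None,fx=3,fy=3,interpolation=cv2.INTER_CUBIC)
cv2.imwrite('pics/s3c.png',b)
E
python3 plan.py 443.7 -338.4 130
```

```text
at [603.7 139.4 160.7] rot [-3.1412e+00  7.0000e-04  1.6962e+00] F [-0.4  0.1 -0.3] op 1.004 t 8.5
total tool shift mm [-454.  -218.5   31.1] turn [-0.0004  0.0007 -0.0008]
[-0.0405, -0.0195, 0.0028, -0.0, 0.0, -0.0]
[-0.0405, -0.0195, 0.0028, -0.0, 0.0, -0.0]
[-0.0405, -0.0195, 0.0028, -0.0, 0.0, -0.0]
[-0.0405, -0.0195, 0.0028, -0.0, 0.0, -0.0]
[-0.0405, -0.0195, 0.0028, -0.0, 0.0, -0.0]
[-0.0405, -0.0195, 0.0028, -0.0, 0.0, -0.0]
[-0.0405, -0.0195, 0.0027, -0.0, 0.0, -0.0]
[-0.0405, -0.0195, 0.0028, -0.0, 0.0, -0.0]
[-0.0405, -0.0195, 0.0027, -0.0, 0.0, -0.0]
[-0.0405, -0.0194, 0.0028, -0.0, 0.0, -0.0]
[-0.0405, -0.0195, 0.0027, -0.0, 0.001, -0.001]
[-0.0085, -0.0041, 0.0006, -0.0, -0.0, 0.0]
```

View pics/s3c.png

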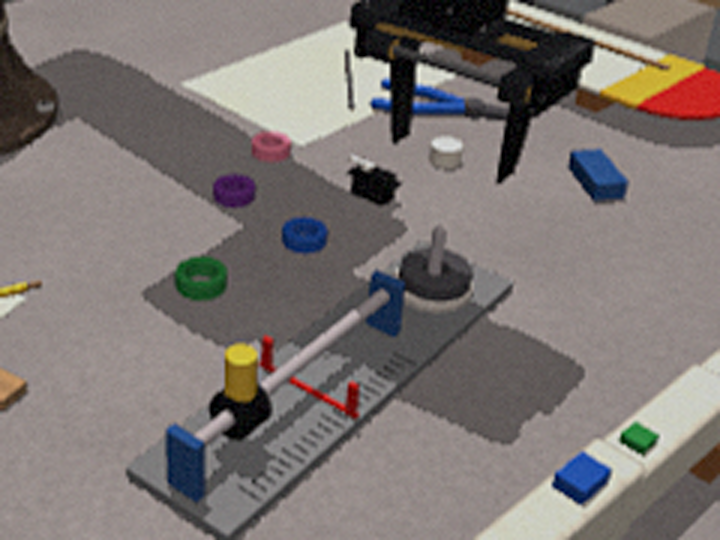

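View pics/w3.png

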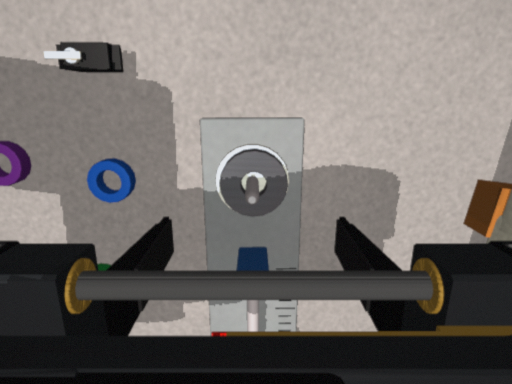

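Both views show the steel ring flat and centred on the platform, with the post through its hole at (253,185) in the wrist view. Next is the brass ring.

play_rows([
  [-0.04, -0.019, 0.003, 0, 0, 0, 100],
  [-0.04, -0.019, 0.003, 0, 0, 0, 100],
  [-0.04, -0.019, 0.003, 0, 0, 0, 100],
  [-0.04, -0.019, 0.003, 0, 0, 0, 100],
  [-0.04, -0.019, 0.003, 0, 0, 0, 100],
  [-0.04, -0.019, 0.003, 0, 0, 0, 100],
  [-0.04, -0.019, 0.003, 0, 0, 0, 100],
  [-0.04, -0.019, 0.003, 0, 0, 0, 100],
])

```text
t: 9.3
eef_pos: [487.1, -203.3, 125.5]
tcp_rot: [-3.128, -0.005, 1.705]
ft_force: [0.1, 1.0, -0.1]
opening: 0.998
```

```bash
python3 plan.py 443.7 -338.4 130
```

```text
at [ 487.1 -203.3  125.5] rot [-3.128  -0.0054  1.7049] F [ 0.1  1.  -0.1] op 0.998 t 9.3
total tool shift mm [-128.   -61.1   -4.3] turn [-0.0136 -0.0054  0.008 ]
[-0.0406, -0.0194, -0.0014, -0.004, -0.002, 0.003]
[-0.0407, -0.0193, -0.0014, -0.004, -0.002, 0.002]
[-0.0407, -0.0191, -0.0013, -0.005, -0.001, 0.003]
[-0.0062, -0.003, -0.0002, -0.001, -0.0, -0.0]
```

play_rows([
  [-0.04, -0.019, 0, -0.013, -0.005, 0.008, 100],
  [-0.04, -0.019, 0, 0, 0, 0, 100],
  [-0.036, -0.017, 0, 0, 0, 0, 100],
  [0, 0, 0, 0, 0, 0, 100],
  [0, 0, 0, 0, 0, 0, 100],
])

```text
t: 9.8
eef_pos: [440.8, -333.6, 118.1]
tcp_rot: [-3.134, -0.008, 1.69]
ft_force: [-0.2, 0.0, 0.1]
opening: 1.001
```

```bash
python3 - <<'E'
from m import *
c=snap('wrist','w4');print(proj(c,(443.7,-338.4,8)))
for lo in ([12,140,60],):
  a=hull(c,*map(int,proj(c,(443.7,-338.4,8))),lo,[32,255,255],60);print(a,ray(c,*a[:2],8))
E
python3 plan.py 443.7 -338.4 75
```

```text
(np.float64(257.43571133352646), np.float64(195.27163528783166))
(256.2303347889374, 195.2945560407569, (226, 165, 61, 61)) [ 442.64763611 -338.54933754    8.        ]
at [ 441.1 -333.3  118.2] rot [-3.134  -0.0077  1.6908] F [-0.2  0.8  0.4] op 1.0 t 9.85
total tool shift mm [-5.7  2.3 43.1] turn [-0.0076 -0.0077 -0.0061]
[-0.0057, 0.0023, 0.0431, -0.008, -0.008, -0.006]
```

View pics/w4.png

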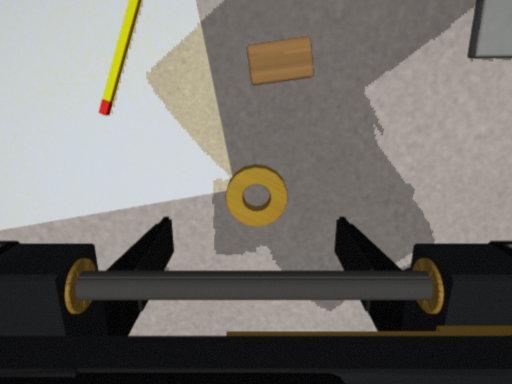

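The brass ring is at (256,195), within 1.1 mm of where I measured it. I'll descend.

play_rows([
  [-0.006, 0.001, 0.03, -0.008, -0.008, -0.006, 100],
  [0, 0, 0.03, 0, 0, 0, 100],
  [0, 0, 0.008, 0, 0, 0, 100],
  [0, 0, 0, 0, 0, 0, 100],
  [0, 0, 0, 0, 0, 0, 100],
])

```text
t: 10.35
eef_pos: [444.9, -334.2, 48.3]
tcp_rot: [3.141, -0.0, 1.703]
ft_force: [0.5, 0.1, -0.4]
opening: 1.0
```

```bash
python3 plan.py 443 -338.4 17
```

```text
at [ 444.9 -334.2   48.3] rot [ 3.1414e+00 -5.0000e-04  1.7033e+00] F [ 0.5  0.1 -0.4] op 1.0 t 10.35
total tool shift mm [-3.9 -2.4 31.3] turn [ 0.0002 -0.0005  0.0063]
[-0.0039, -0.0024, 0.0313, 0.0, -0.0, 0.006]
```

play_rows([
  [-0.004, -0.003, 0.014, 0, 0, 0.006, 100],
  [0, 0, 0.013, 0, 0, 0, 100],
  [0, 0, 0, 0, 0, 0, 100],
  [0, 0, 0, 0, 0, 0, 100],
])

```text
t: 10.75
eef_pos: [443.4, -339.2, 21.4]
tcp_rot: [3.139, 0.002, 1.698]
ft_force: [0.1, 0.1, 0.2]
opening: 0.996
```

```bash
python3 plan.py 443 -338.4 16.5
```

```text
at [ 443.4 -339.2   21.4] rot [3.1392e+00 2.3000e-03 1.6976e+00] F [0.1 0.1 0.2] op 0.996 t 10.75
total tool shift mm [ 0.8 -0.3  4.9] turn [0.0024 0.0023 0.0006]
[0.0008, -0.0003, 0.0049, 0.002, 0.002, 0.001]
```

play_rows([
  [0.0008, -0.0003, 0.005, 0.002, 0.002, 0, 100],
  [0, 0, 0, 0, 0, 0, 50],
  [0, 0, 0, 0, 0, 0, 25],
  [0, 0, 0, 0, 0, 0, 25],
  [0, 0, 0, 0, 0, 0, 25],
  [0, 0, 0, 0, 0, 0, 25],
  [0, 0, 0, 0, 0, 0, 25],
  [0, 0, 0, 0, 0, 0, 25],
])

```text
t: 11.55
eef_pos: [443.2, -338.7, 16.9]
tcp_rot: [3.14, 0.001, 1.697]
ft_force: [0.8, 0.6, -1.6]
opening: 0.558
```

play_rows([
  [0, 0, -0.03, 0, 0, 0, 25],
  [0, 0, -0.04, 0, 0, 0, 25],
  [0, 0, -0.04, 0, 0, 0, 25],
  [0, 0, -0.03, 0, 0, 0, 25],
  [0, 0, 0, 0, 0, 0, 25],
  [0, 0, 0, 0, 0, 0, 25],
])

```text
t: 12.15
eef_pos: [441.8, -337.4, 159.3]
tcp_rot: [-3.139, -0.004, 1.697]
ft_force: [0.4, 1.1, -4.1]
opening: 0.561
```

```bash
python3 plan.py 603.5 139.2 155 1.697 .042
```

```text
at [ 441.8 -337.4  159.3] rot [-3.1388 -0.0037  1.6972] F [ 0.4  1.1 -4.1] op 0.561 t 12.15
total tool shift mm [452.4 220.6   5.3] turn [-0.0028 -0.0037  0.0003]
[0.0377, 0.0184, 0.0004, -0.0, -0.0, 0.0]
[0.0378, 0.0184, 0.0004, -0.0, -0.0, 0.0]
[0.0377, 0.0184, 0.0005, -0.0, -0.0, 0.0]
[0.0378, 0.0184, 0.0004, -0.0, -0.0, 0.0]
[0.0377, 0.0184, 0.0005, -0.0, -0.0, 0.0]
[0.0377, 0.0184, 0.0004, -0.0, -0.001, 0.0]
[0.0378, 0.0184, 0.0004, -0.0, -0.0, 0.0]
[0.0377, 0.0184, 0.0004, -0.001, -0.001, 0.0]
[0.0378, 0.0184, 0.0004, -0.0, -0.0, 0.0]
[0.0377, 0.0184, 0.0004, -0.001, -0.001, 0.0]
[0.0378, 0.0184, 0.0004, -0.0, -0.0, 0.0]
[0.0372, 0.0182, 0.0004, -0.001, -0.001, 0.0]
```

play_rows([
  [0.038, 0.018, 0, -0.003, -0.004, 0, 25],
  [0.038, 0.018, 0, 0, 0, 0, 25],
  [0.038, 0.018, -0.002, 0, 0, 0, 25],
  [0.038, 0.018, -0.002, 0, 0, 0, 25],
  [0.038, 0.018, -0.002, 0, 0, 0, 25],
  [0.038, 0.018, -0.002, 0, 0, 0, 25],
  [0.038, 0.018, -0.002, 0, 0, 0, 25],
  [0.038, 0.018, -0.002, 0, 0, 0, 25],
])

```text
t: 12.95
eef_pos: [544.8, -9.5, 157.5]
tcp_rot: [-3.124, -0.008, 1.688]
ft_force: [1.4, 0.5, -2.4]
opening: 0.562
```

```bash
python3 plan.py 603.5 139.2 150 1.697 .042
```

```text
at [544.8  -9.5 157.5] rot [-3.1244 -0.0083  1.688 ] F [ 1.4  0.5 -2.4] op 0.562 t 12.95
total tool shift mm [140.8  75.9   7.4] turn [-0.0172 -0.0084 -0.0089]
[0.0369, 0.0199, 0.0019, -0.005, -0.002, -0.002]
[0.0369, 0.02, 0.002, -0.004, -0.002, -0.002]
[0.0369, 0.02, 0.002, -0.005, -0.002, -0.003]
[0.0299, 0.0163, 0.0016, -0.003, -0.002, -0.002]
```

play_rows([
  [0.037, 0.02, 0, -0.017, -0.008, -0.009, 25],
  [0.037, 0.02, 0, 0, 0, 0, 25],
  [0.037, 0.02, 0, 0, 0, 0, 25],
  [0.016, 0.01, 0, 0, 0, 0, 25],
  [0, 0, 0, 0, 0, 0, 25],
  [0, 0, 0, 0, 0, 0, 25],
])

```text
t: 13.55
eef_pos: [596.4, 136.2, 144.6]
tcp_rot: [-3.125, -0.002, 1.704]
ft_force: [0.8, -0.3, -3.1]
opening: 0.559
```

```bash
python3 plan.py 603.5 139.2 130 1.697 .042
```

```text
at [596.4 136.2 144.6] rot [-3.1253e+00 -1.6000e-03  1.7035e+00] F [ 0.8 -0.3 -3.1] op 0.559 t 13.55
total tool shift mm [ 2.   7.7 14.5] turn [-0.0163 -0.0016  0.0065]
[0.002, 0.0077, 0.0145, -0.016, -0.002, 0.007]
```

play_rows([
  [0.002, 0.0077, 0.014, -0.016, -0.002, 0.0065, 25],
  [0, 0, 0, 0, 0, 0, 25],
  [0, 0, 0, 0, 0, 0, 25],
])

```text
t: 13.85
eef_pos: [601.8, 136.4, 127.9]
tcp_rot: [-3.136, 0.001, 1.695]
ft_force: [0.3, 0.2, -2.4]
opening: 0.565
```

```bash
python3 plan.py 603.5 139.2 110 1.697 .042
```

```text
at [601.8 136.4 127.9] rot [-3.1365e+00  7.0000e-04  1.6949e+00] F [ 0.3  0.2 -2.4] op 0.565 t 13.85
total tool shift mm [ 2.6  2.1 17.9] turn [-0.0051  0.0007 -0.0021]
[0.0026, 0.0021, 0.0179, -0.005, 0.001, -0.002]
```

play_rows([
  [0.0026, 0.0015, 0.018, -0.005, 0, -0.002, 25],
  [0, 0, 0, 0, 0, 0, 25],
  [0, 0, 0, 0, 0, 0, 25],
])

```text
t: 14.15
eef_pos: [602.6, 136.8, 111.0]
tcp_rot: [-3.141, 0.001, 1.695]
ft_force: [0.2, -0.2, -2.6]
opening: 0.56
```

```bash
python3 plan.py 603.5 139.2 75 1.697 .042
```

```text
at [602.6 136.8 111. ] rot [-3.1411e+00  8.0000e-04  1.6947e+00] F [ 0.2 -0.2 -2.6] op 0.56 t 14.15
total tool shift mm [ 2.3  1.2 36. ] turn [-0.0005  0.0008 -0.0023]
[0.0023, 0.0012, 0.036, -0.0, 0.001, -0.002]
```

play_rows([
  [0.003, 0.0008, 0.01, 0, 0, -0.002, 25],
  [0, 0, 0, 0, 0, 0, 25],
  [0.001, -0.001, 0.018, 0.002, 0, 0, 25],
  [0, 0, 0, 0, 0, 0, 25],
  [0, 0, 0, 0, 0, 0, 25],
])

```text
t: 14.65
eef_pos: [602.9, 140.4, 85.0]
tcp_rot: [3.141, 0.001, 1.696]
ft_force: [0.7, 0.7, -2.9]
opening: 0.561
```

```bash
python3 plan.py 603.5 139.2 53 1.697 .042
```

```text
at [602.9 140.4  85. ] rot [3.1410e+00 9.0000e-04 1.6964e+00] F [ 0.7  0.7 -2.9] op 0.561 t 14.65
total tool shift mm [-1.3  0.4 32. ] turn [ 0.0006  0.0009 -0.0006]
[-0.0013, 0.0004, 0.032, 0.001, 0.001, -0.001]
```

play_rows([
  [-0.001, -0.0005, 0.014, 0.001, 0, 0, 25],
  [0, 0, 0, 0, 0, 0, 25],
  [0, -0.0008, 0.013, 0.002, 0, 0, 25],
  [0, 0, 0, 0, 0, 0, 25],
  [0, 0, 0, 0, 0, 0, 25],
])

```text
t: 15.15
eef_pos: [602.3, 139.2, 57.1]
tcp_rot: [-3.141, 0.001, 1.696]
ft_force: [0.8, 0.4, -2.7]
opening: 0.558
```

```bash
python3 plan.py 603.5 139.2 53 1.697 .042
```

```text
at [602.3 139.2  57.1] rot [-3.1406e+00  9.0000e-04  1.6965e+00] F [ 0.8  0.4 -2.7] op 0.558 t 15.15
total tool shift mm [-0.1  1.2  4. ] turn [-0.001   0.0009 -0.0005]
[-0.0001, 0.0012, 0.004, -0.001, 0.001, -0.001]
```

play_rows([
  [0, 0.001, 0.003, -0.001, 0, 0, 25],
  [0, 0, 0, 0, 0, 0, 25],
  [0, 0, 0.001, 0, 0, 0, 25],
  [0, 0, 0, 0, 0, 0, 25],
])

```text
t: 15.55
eef_pos: [603.6, 139.3, 53.1]
tcp_rot: [3.141, 0.001, 1.696]
ft_force: [-0.3, 0.2, -2.5]
opening: 0.56
```

play_rows([
  [0, 0, 0, 0, 0, 0, 60],
  [0, 0, 0, 0, 0, 0, 75],
  [0, 0, 0, 0, 0, 0, 90],
  [0, 0, 0, 0, 0, 0, 100],
  [0, 0, 0, 0, 0, 0, 100],
])

```text
t: 16.05
eef_pos: [604.5, 139.5, 54.5]
tcp_rot: [3.138, 0.001, 1.696]
ft_force: [-0.5, -0.1, -0.3]
opening: 0.876
```

play_rows([
  [0, 0, -0.02, 0, 0, 0, 100],
  [0, 0, -0.04, 0, 0, 0, 100],
  [0, 0, -0.04, 0, 0, 0, 100],
  [0, 0, 0, 0, 0, 0, 100],
  [0, 0, 0, 0, 0, 0, 100],
])

```text
t: 16.55
eef_pos: [603.8, 139.4, 157.2]
tcp_rot: [3.14, 0.001, 1.696]
ft_force: [-0.6, 0.5, -1.0]
opening: 1.001
```

```bash
python3 - <<'E'
from m import *
c=snap('wrist','w5');s=snap('scene','s5')
b=cv2.resize(s['img'][150:230,290:390][:,:,::-1],None,fx=5,fy=5,interpolation=cv2.INTER_CUBIC)
b=np.hstack([b,cv2.resize(c['img'][100:300,150:350][:,:,::-1],(300,400))[:400]]) if b.shape[0]==400 else b
cv2.imwrite('pics/s5c.png',b)
a=hull(c,*map(int,proj(c,(462.4,118.4,8))),[100,100,60],[125,255,255],40);print(a,ray(c,*a[:2],8))
E
python3 plan.py 462 119 110
```

```text
(108.87334137515079, 181.04965822275832, (85, 159, 49, 45)) [460.74865837 118.09662791   8.        ]
at [603.7 139.4 156.5] rot [3.1408e+00 9.0000e-04 1.6964e+00] F [-0.   0.2 -0.2] op 1.003 t 16.65
total tool shift mm [  -2.5 -143.2   46.4] turn [ 0.0008  0.0009 -0.0006]
[-0.0007, -0.0428, 0.0139, 0.0, 0.0, -0.0]
[-0.0007, -0.0428, 0.0139, 0.0, 0.0, -0.0]
[-0.0008, -0.0428, 0.0138, 0.001, 0.001, -0.0]
[-0.0003, -0.0148, 0.0048, -0.0, -0.0, -0.001]
```

View pics/s5c.png

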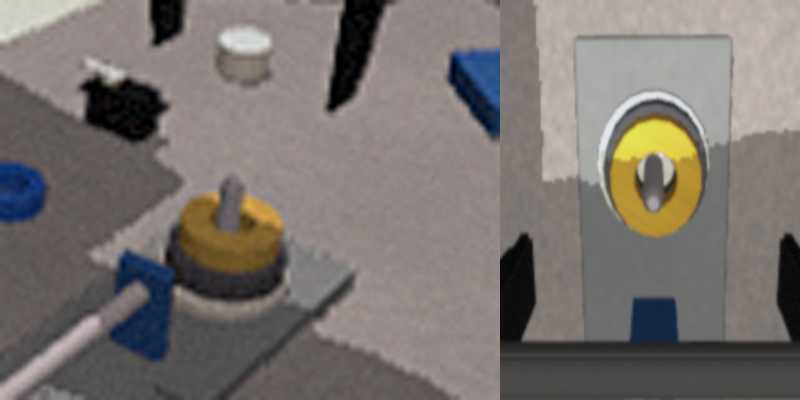

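The brass ring is flat on the steel one with the post through it, in both crops. Next is the blue ring, which the wrist view puts at (460.7,118.1).

play_rows([
  [0, -0.04, 0.006, 0, 0, 0, 100],
  [0, -0.042, 0.008, 0, 0, 0, 100],
  [0, -0.04, 0.008, 0, 0, 0, 100],
  [0, -0.012, 0, 0, 0, 0, 100],
  [0, 0, 0, 0, 0, 0, 100],
  [0, 0, 0, 0, 0, 0, 100],
])

```text
t: 17.25
eef_pos: [463.9, 121.6, 127.4]
tcp_rot: [-3.132, 0.001, 1.696]
ft_force: [-0.0, -1.1, 0.5]
opening: 1.001
```

```bash
python3 - <<'E'
from m import *
c=snap('wrist','w6')
a=hull(c,*map(int,proj(c,(462.4,118.4,8))),[100,100,60],[125,255,255],50);print(a,ray(c,*a[:2],8))
E
python3 plan.py 461.3 118.3 75
```

```text
(251.98048335613313, 189.46174190606473, (228, 165, 49, 49)) [461.48353438 117.81379777   8.        ]
at [464.1 121.6 127.4] rot [-3.1326e+00  9.0000e-04  1.6961e+00] F [-1.2  0.8  0.1] op 0.996 t 17.3
total tool shift mm [-2.9 -2.7 52.4] turn [-0.009   0.0008 -0.0009]
[-0.0025, -0.0024, 0.0449, -0.008, 0.001, -0.001]
[-0.0004, -0.0004, 0.0075, -0.001, -0.0, 0.0]
```

View pics/w6.png

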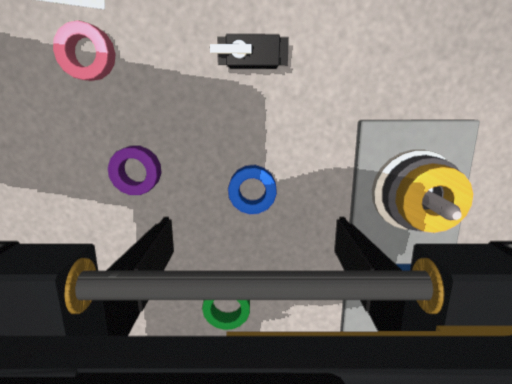

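The blue ring is at (252,189), clear of the purple one (134,170) and the pink one (84,50). I'll descend.

play_rows([
  [-0.003, -0.003, 0.03, -0.009, 0, 0, 100],
  [0, 0, 0.03, 0, 0, 0, 100],
  [0, 0, 0.015, 0, 0, 0, 100],
  [0, 0, 0, 0, 0, 0, 100],
  [0, 0, 0, 0, 0, 0, 100],
])

```text
t: 17.8
eef_pos: [467.2, 118.6, 49.4]
tcp_rot: [3.137, 0.001, 1.696]
ft_force: [0.4, -0.2, 0.1]
opening: 0.998
```

```bash
python3 plan.py 461.5 118 17
```

```text
at [467.2 118.6  49.4] rot [3.1366e+00 9.0000e-04 1.6957e+00] F [ 0.4 -0.2  0.1] op 0.998 t 17.8
total tool shift mm [ 0.2 -5.9 32.4] turn [ 0.005   0.0009 -0.0013]
[0.0002, -0.0059, 0.0324, 0.005, 0.001, -0.001]
```

play_rows([
  [0, -0.006, 0.014, 0.005, 0, 0, 100],
  [0, -0.001, 0.013, 0.001, 0, 0, 100],
  [0, 0, 0, 0, 0, 0, 100],
  [0, 0, 0, 0, 0, 0, 100],
])

```text
t: 18.2
eef_pos: [463.7, 118.1, 24.8]
tcp_rot: [3.137, 0.001, 1.696]
ft_force: [-0.2, -0.4, 1.1]
opening: 0.996
```

```bash
python3 plan.py 461.5 118 16.5
```

```text
at [463.7 118.1  24.8] rot [3.1368e+00 1.0000e-03 1.6957e+00] F [-0.2 -0.4  1.1] op 0.996 t 18.2
total tool shift mm [ 0.2 -2.2  8.3] turn [ 0.0048  0.001  -0.0013]
[0.0002, -0.0022, 0.0083, 0.005, 0.001, -0.001]
```

play_rows([
  [0, -0.0025, 0.007, 0.005, 0, 0, 100],
  [0, 0, 0, 0, 0, 0, 100],
  [0, 0, 0, 0, 0, 0, 100],
])

```text
t: 18.5
eef_pos: [462.3, 117.9, 19.1]
tcp_rot: [3.139, 0.001, 1.696]
ft_force: [-0.2, -0.5, 0.3]
opening: 0.998
```

```bash
python3 plan.py 461.5 118 16.5
```

```text
at [462.3 117.9  19.1] rot [3.1391e+00 1.0000e-03 1.6958e+00] F [-0.2 -0.5  0.3] op 0.998 t 18.5
total tool shift mm [ 0.2 -0.8  2.6] turn [ 0.0025  0.001  -0.0012]
[0.0002, -0.0008, 0.0026, 0.003, 0.001, -0.001]
```

play_rows([
  [0, -0.0008, 0.0026, 0.003, 0, 0, 100],
  [0, 0, 0, 0, 0, 0, 50],
  [0, 0, 0, 0, 0, 0, 20],
  [0, 0, 0, 0, 0, 0, 20],
  [0, 0, 0, 0, 0, 0, 20],
  [0, 0, 0, 0, 0, 0, 20],
  [0, 0, 0, 0, 0, 0, 20],
  [0, 0, 0, 0, 0, 0, 20],
])

```text
t: 19.3
eef_pos: [461.7, 117.9, 16.8]
tcp_rot: [3.142, 0.001, 1.696]
ft_force: [1.0, -0.3, -0.1]
opening: 0.467
```

play_rows([
  [0, 0, 0, 0, 0, 0, 20],
  [0, 0, -0.03, 0, 0, 0, 20],
  [0, 0, -0.04, 0, 0, 0, 20],
  [0, 0, -0.04, 0, 0, 0, 20],
  [0, 0, -0.02, 0, 0, 0, 20],
  [0, 0, 0, 0, 0, 0, 20],
  [0, 0, 0, 0, 0, 0, 20],
])

```text
t: 20.0
eef_pos: [460.8, 117.8, 150.2]
tcp_rot: [-3.138, 0.001, 1.696]
ft_force: [-0.9, 0.9, -0.4]
opening: 0.455
```

```bash
python3 plan.py 603.5 139.2 140 1.697 .042
```

```text
at [460.8 117.8 150.2] rot [-3.1383e+00  9.0000e-04  1.6956e+00] F [-0.9  0.9 -0.4] op 0.455 t 20.0
total tool shift mm [  3.4 144.3   9.7] turn [-0.0033  0.0009 -0.0014]
[0.001, 0.0419, 0.0028, -0.001, 0.0, -0.0]
[0.001, 0.0419, 0.0029, -0.001, 0.0, -0.001]
[0.001, 0.0419, 0.0029, -0.001, 0.001, -0.0]
[0.0004, 0.0186, 0.0013, -0.0, -0.0, -0.0]
```

play_rows([
  [0.001, 0.04, 0, -0.003, 0, -0.001, 20],
  [0.001, 0.042, 0, 0, 0, 0, 20],
  [0.001, 0.04, 0, 0, 0, 0, 20],
  [0, 0.012, 0, 0, 0, 0, 20],
  [0, 0, 0, 0, 0, 0, 20],
  [0, 0, 0, 0, 0, 0, 20],
])

```text
t: 20.6
eef_pos: [593.8, 137.7, 139.6]
tcp_rot: [-3.127, 0.001, 1.697]
ft_force: [-0.3, 0.1, -1.3]
opening: 0.453
```

```bash
python3 plan.py 603.5 139.2 115 1.697 .042
```

```text
at [593.8 137.7 139.6] rot [-3.1272e+00  9.0000e-04  1.6965e+00] F [-0.3  0.1 -1.3] op 0.453 t 20.6
total tool shift mm [ 0.3 10.2 24.5] turn [-0.0144  0.0009 -0.0005]
[0.0003, 0.0102, 0.0245, -0.014, 0.001, -0.0]
```

play_rows([
  [0, 0.009, 0.012, -0.014, 0, 0, 20],
  [0, 0, 0.01, 0, 0, 0, 20],
  [0, 0, 0, 0, 0, 0, 20],
  [0, 0, 0, 0, 0, 0, 20],
])

```text
t: 21.0
eef_pos: [598.5, 138.4, 114.8]
tcp_rot: [-3.136, 0.001, 1.697]
ft_force: [0.0, -0.2, 0.2]
opening: 0.455
```

```bash
python3 plan.py 603.5 139.2 69 1.697 .042
python3 - <<'E'
from m import *
c=snap('wrist','w7')
E
```

```text
at [598.5 138.4 114.8] rot [-3.1357e+00  9.0000e-04  1.6968e+00] F [ 0.  -0.2  0.2] op 0.455 t 21.0
total tool shift mm [ 0.2  5.4 45.7] turn [-0.0059  0.0009 -0.0002]
[0.0002, 0.0049, 0.0417, -0.005, 0.001, -0.0]
[0.0, 0.0004, 0.004, -0.001, -0.0, -0.0]
```

View pics/w7.png

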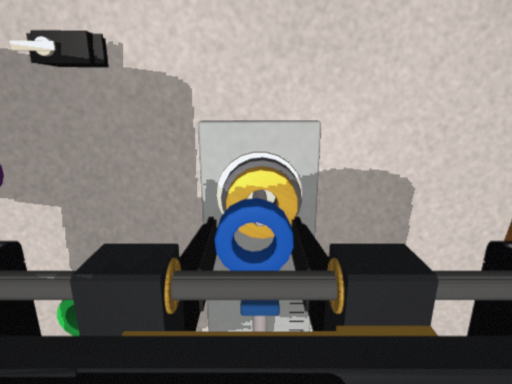

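play_rows([
  [0, 0.0055, 0.004, -0.006, 0, 0, 20],
  [0, 0, 0, 0, 0, 0, 20],
  [0, 0, 0, 0, 0, 0, 20],
])

```text
t: 21.35
eef_pos: [604.3, 139.2, 111.6]
tcp_rot: [3.14, 0.001, 1.697]
ft_force: [0.1, 0.5, -0.5]
opening: 0.452
```

```bash
python3 plan.py 603.5 139.2 69 1.697 .042
```

```text
at [604.3 139.2 111.6] rot [3.1396e+00 9.0000e-04 1.6968e+00] F [ 0.1  0.5 -0.5] op 0.452 t 21.35
total tool shift mm [ 0.2 -0.9 42.6] turn [ 0.002   0.0009 -0.0002]
[0.0002, -0.0009, 0.042, 0.002, 0.001, -0.0]
[-0.0, 0.0, 0.0006, 0.0, -0.0, -0.0]
```

play_rows([
  [0, -0.001, 0.016, 0.002, 0, 0, 20],
  [0, 0, 0, 0, 0, 0, 20],
  [0, -0.0008, 0.014, 0.002, 0, 0, 20],
  [0, 0, 0, 0, 0, 0, 20],
  [0, 0, 0, 0, 0, 0, 20],
])

```text
t: 21.85
eef_pos: [603.3, 139.0, 82.0]
tcp_rot: [3.141, 0.001, 1.697]
ft_force: [-0.3, -0.4, -0.3]
opening: 0.458
```

```bash
python3 plan.py 603.5 139.2 69 1.697 .042
```

```text
at [603.3 139.   82. ] rot [3.1414e+00 9.0000e-04 1.6968e+00] F [-0.3 -0.4 -0.3] op 0.458 t 21.85
total tool shift mm [ 0.1  0.3 13. ] turn [ 0.0002  0.0009 -0.0002]
[0.0001, 0.0003, 0.013, 0.0, 0.001, -0.0]
```

Resting TCP height is 52 + 16.8 ≈ 69.

play_rows([
  [0, 0, 0.009, 0.001, 0, 0, 20],
  [0, 0, 0, 0, 0, 0, 20],
  [0, 0, 0.003, 0, 0, 0, 20],
  [0, 0, 0, 0, 0, 0, 20],
  [0, 0, 0, 0, 0, 0, 20],
])

```text
t: 22.35
eef_pos: [603.6, 139.0, 69.6]
tcp_rot: [-3.142, 0.001, 1.697]
ft_force: [-0.6, 0.3, -0.9]
opening: 0.457
```

```bash
python3 plan.py 603.5 139.2 69 1.697 .042
```

```text
at [603.6 139.   69.6] rot [-3.1415e+00  9.0000e-04  1.6968e+00] F [-0.6  0.3 -0.9] op 0.457 t 22.35
total tool shift mm [ 0.2 -0.1  0.6] turn [-0.      0.0009 -0.0002]
[0.0002, -0.0001, 0.0006, -0.0, 0.001, -0.0]
```

play_rows([
  [0, 0, 0.0006, 0, 0, 0, 20],
  [0, 0, 0, 0, 0, 0, 50],
  [0, 0, 0, 0, 0, 0, 60],
  [0, 0, 0, 0, 0, 0, 80],
  [0, 0, 0, 0, 0, 0, 100],
  [0, 0, 0, 0, 0, 0, 100],
])

```text
t: 22.95
eef_pos: [604.0, 139.1, 69.7]
tcp_rot: [3.14, 0.001, 1.697]
ft_force: [0.9, -0.3, 0.0]
opening: 0.777
```

play_rows([
  [0, 0, -0.02, 0, 0, 0, 100],
  [0, 0, -0.04, 0, 0, 0, 100],
  [0, 0, -0.03, 0, 0, 0, 100],
  [0, 0, 0, 0, 0, 0, 100],
  [0, 0, 0, 0, 0, 0, 100],
])

```text
t: 23.45
eef_pos: [603.3, 139.1, 161.7]
tcp_rot: [-3.141, 0.001, 1.697]
ft_force: [0.6, -0.7, -0.6]
opening: 1.0
```

```bash
python3 - <<'E'
from m import *
c=snap('wrist','w8');s=snap('scene','s8')
b=cv2.resize(s['img'][140:230,290:390][:,:,::-1],(444,400),interpolation=cv2.INTER_CUBIC)
b=np.hstack([b,cv2.resize(c['img'][100:300,150:330][:,:,::-1],(350,400))])
cv2.imwrite('pics/s8c.png',b)
t=load('top0');s=load('scene0')
# cap top face, whole cap
for V in(120,135,150,165):
    a=hull(t,116,209,[0,0,V],[179,30,255],14);print(V,np.round(a[:2],1),a[2],ray(t,*a[:2],22).round(1))
b=hull(s,339,157,[0,0,150],[179,30,255],14);print(b,ray(s,*b[:2],22).round(1))
E
python3 plan.py 451 346 130
```

```text
120 [114.8 208.9] (108, 201, 15, 16) [452.4 347.1  22. ]
135 [114.5 208.9] (108, 202, 14, 15) [452.1 347.7  22. ]
150 [114.6 208.8] (108, 202, 14, 15) [452.4 347.6  22. ]
165 [115.  208.9] (109, 203, 13, 13) [452.2 346.7  22. ]
(338.7235772357723, 157.4430894308943, (334, 155, 11, 6)) [449.8 347.4  22. ]
at [603.3 139.1 161.1] rot [-3.1398e+00  9.0000e-04  1.6968e+00] F [-0.7  0.9  0.2] op 1.002 t 23.55
total tool shift mm [ 224.5 -125.    31.2] turn [-0.0018  0.0009 -0.0002]
[0.039, -0.0217, 0.0054, -0.0, 0.0, -0.0]
[0.039, -0.0217, 0.0054, -0.0, 0.0, -0.0]
[0.039, -0.0217, 0.0054, -0.0, 0.0, -0.0]
[0.039, -0.0218, 0.0054, -0.001, 0.0, -0.0]
[0.039, -0.0217, 0.0054, -0.0, 0.001, -0.0]
[0.0295, -0.0164, 0.0041, -0.001, -0.0, -0.0]
```

View pics/s8c.png

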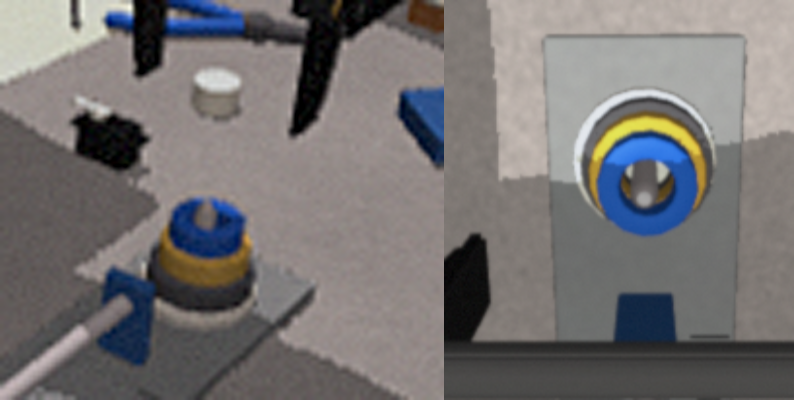

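The three weights are stacked concentrically in both crops. Next is the cap, at about (451.5, 347).

play_rows([
  [0.036, -0.02, 0.003, -0.002, 0, 0, 100],
  [0.036, -0.02, 0.003, 0, 0, 0, 100],
  [0.036, -0.02, 0.003, 0, 0, 0, 100],
  [0.036, -0.02, 0.003, 0, 0, 0, 100],
  [0.036, -0.02, 0.003, 0, 0, 0, 100],
  [0.026, -0.015, 0, 0, 0, 0, 100],
  [0, 0, 0, 0, 0, 0, 100],
  [0, 0, 0, 0, 0, 0, 100],
])

```text
t: 24.35
eef_pos: [455.8, 333.3, 135.4]
tcp_rot: [-3.128, 0.005, 1.694]
ft_force: [-0.1, -0.3, -0.1]
opening: 1.0
```

```bash
python3 - <<'E'
from m import *
c=snap('wrist','w9');print(proj(c,(451.5,347,22)))
a=hull(c,*map(int,proj(c,(451.5,347,22))),[0,0,165],[179,30,255],30);print(a,ray(c,*a[:2],22))
E
python3 plan.py 451.5 347 60
```

```text
(np.float64(252.67504836718658), np.float64(171.47750590464295))
(244.08618189351563, 162.97493267039567, (222, 141, 48, 45)) [443.18851265 353.57134131  22.        ]
at [456.  333.  135.4] rot [-3.1281  0.0053  1.6936] F [ 0.4 -0.2  0.3] op 1.0 t 24.4
total tool shift mm [14.9 -1.7 75.4] turn [-0.0135  0.0053 -0.0035]
[0.0087, -0.001, 0.0441, -0.008, 0.003, -0.002]
[0.0061, -0.001, 0.0313, -0.006, 0.002, -0.001]
```

View pics/w9.png

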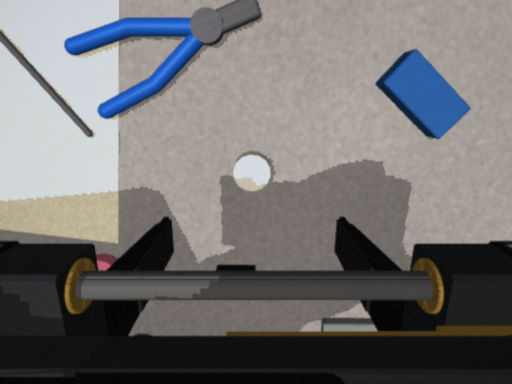

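The cap is at (252,172), matching the prediction of (253,171). The mask centroid disagreed, but only because lit table leaked into it. I'll descend.

play_rows([
  [0.015, -0.002, 0.03, -0.013, 0.005, -0.003, 100],
  [0, 0, 0.03, 0, 0, 0, 100],
  [0, 0, 0.015, 0, 0, 0, 100],
  [0, 0, 0, 0, 0, 0, 100],
  [0, 0, 0, 0, 0, 0, 100],
])

```text
t: 24.9
eef_pos: [455.9, 343.7, 57.3]
tcp_rot: [3.141, 0.0, 1.69]
ft_force: [0.0, -0.5, -0.2]
opening: 1.002
```

```bash
python3 plan.py 451.5 347 18
```

```text
at [455.9 343.7  57.3] rot [3.1410e+00 2.0000e-04 1.6901e+00] F [ 0.  -0.5 -0.2] op 1.002 t 24.9
total tool shift mm [ 3.9 -4.  39.3] turn [ 0.0006  0.0002 -0.0069]
[0.0039, -0.004, 0.0393, 0.001, 0.0, -0.007]
```

play_rows([
  [0.004, -0.005, 0.016, 0.001, 0, -0.007, 100],
  [0, 0, 0.014, 0, 0, 0, 100],
  [0, 0, 0, 0, 0, 0, 100],
  [0, 0, 0, 0, 0, 0, 100],
])

```text
t: 25.3
eef_pos: [453.4, 346.2, 29.1]
tcp_rot: [3.138, -0.001, 1.694]
ft_force: [0.3, 0.0, -0.0]
opening: 0.998
```

```bash
python3 - <<'E'
from m import *
c=snap('wrist','w10');print(proj(c,(451.5,347,22)))
E
python3 plan.py 451.5 347 18
```

```text
(np.float64(250.76235234808388), np.float64(237.56490413559882))
at [453.5 346.2  29.2] rot [ 3.1377e+00 -1.5000e-03  1.6942e+00] F [ 0.1 -1.2 -0.3] op 0.999 t 25.35
total tool shift mm [ 1.  -1.9 11.2] turn [ 0.0039 -0.0015 -0.0028]
[0.001, -0.0019, 0.0112, 0.004, -0.001, -0.003]
```

View pics/w10.png

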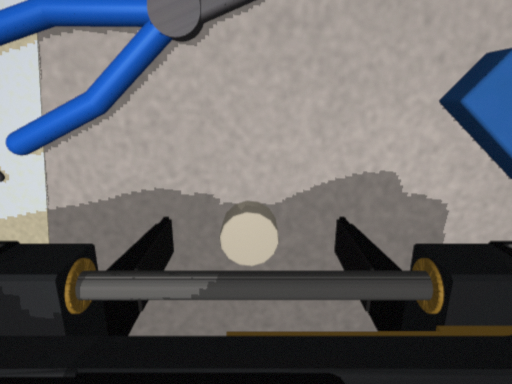

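play_rows([
  [0.0005, -0.0025, 0.01, 0.004, -0.001, -0.003, 100],
  [0, 0, 0, 0, 0, 0, 100],
  [0, 0, 0, 0, 0, 0, 100],
])

```text
t: 25.65
eef_pos: [451.4, 346.5, 19.6]
tcp_rot: [3.14, -0.001, 1.697]
ft_force: [0.3, 0.2, -0.1]
opening: 1.003
```

```bash
python3 plan.py 451 347 18
```

```text
at [451.4 346.5  19.6] rot [ 3.1404e+00 -1.1000e-03  1.6972e+00] F [ 0.3  0.2 -0.1] op 1.003 t 25.65
total tool shift mm [ 0.5 -0.3  1.6] turn [ 0.0012 -0.0011  0.0002]
[0.0005, -0.0003, 0.0016, 0.001, -0.001, 0.0]
```

play_rows([
  [0.0005, 0, 0.002, 0.001, -0.001, 0, 70],
  [0, 0, 0, 0, 0, 0, 40],
  [0, 0, 0, 0, 0, 0, 15],
  [0, 0, 0, 0, 0, 0, 15],
  [0, 0, 0, 0, 0, 0, 15],
  [0, 0, 0, 0, 0, 0, 15],
  [0, 0, 0, 0, 0, 0, 15],
  [0, 0, 0, 0, 0, 0, 15],
])

```text
t: 26.45
eef_pos: [451.5, 347.3, 17.9]
tcp_rot: [3.141, -0.0, 1.697]
ft_force: [-0.5, -0.7, 0.9]
opening: 0.384
```

play_rows([
  [0, 0, 0, 0, 0, 0, 15],
  [0, 0, 0, 0, 0, 0, 15],
])

```text
t: 26.65
eef_pos: [451.5, 347.3, 17.9]
tcp_rot: [3.141, -0.0, 1.697]
ft_force: [0.3, 0.9, 0.9]
opening: 0.35
```

play_rows([
  [0, 0, 0, 0, 0, 0, 15],
  [0, 0, -0.03, 0, 0, 0, 15],
  [0, 0, -0.04, 0, 0, 0, 15],
  [0, 0, -0.04, 0, 0, 0, 15],
  [0, 0, -0.03, 0, 0, 0, 15],
  [0, 0, 0, 0, 0, 0, 15],
  [0, 0, 0, 0, 0, 0, 15],
])

```text
t: 27.35
eef_pos: [450.8, 346.8, 161.9]
tcp_rot: [-3.14, 0.001, 1.697]
ft_force: [0.7, -1.0, -0.7]
opening: 0.353
```

```bash
python3 plan.py 603.5 139.2 150 1.697 .042
```

```text
at [450.8 346.8 161.9] rot [-3.1397e+00  9.0000e-04  1.6973e+00] F [ 0.7 -1.  -0.7] op 0.353 t 27.35
total tool shift mm [-225.2  125.3   11.9] turn [-0.0019  0.0009  0.0003]
[-0.0367, 0.0204, 0.0019, -0.0, 0.0, 0.0]
[-0.0367, 0.0204, 0.0019, -0.0, 0.0, 0.0]
[-0.0367, 0.0204, 0.0019, -0.0, 0.0, 0.0]
[-0.0367, 0.0204, 0.002, -0.001, 0.0, 0.0]
[-0.0366, 0.0204, 0.002, -0.0, 0.0, 0.0]
[-0.0366, 0.0204, 0.0019, -0.001, 0.001, 0.0]
[-0.0052, 0.0029, 0.0003, 0.0, -0.0, 0.0]
```

play_rows([
  [-0.036, 0.02, 0, -0.002, 0.001, 0, 15],
  [-0.036, 0.02, 0, 0, 0, 0, 15],
  [-0.036, 0.02, 0, 0, 0, 0, 15],
  [-0.036, 0.02, -0.002, 0, 0, 0, 15],
  [-0.036, 0.02, -0.002, 0, 0, 0, 15],
  [-0.026, 0.014, 0, 0, 0, 0, 15],
  [0, 0, 0, 0, 0, 0, 15],
  [0, 0, 0, 0, 0, 0, 15],
])

```text
t: 28.15
eef_pos: [591.4, 149.3, 154.0]
tcp_rot: [-3.127, 0.001, 1.7]
ft_force: [-0.5, 0.2, -0.5]
opening: 0.351
```

```bash
python3 plan.py 603.5 139.2 130 1.697 .042
```

```text
at [591.4 149.3 154. ] rot [-3.1266e+00  1.1000e-03  1.6997e+00] F [-0.5  0.2 -0.5] op 0.351 t 28.15
total tool shift mm [-11.6  11.1  23.8] turn [-0.015   0.0011  0.0027]
[-0.0116, 0.0111, 0.0238, -0.015, 0.001, 0.003]
```

play_rows([
  [-0.01, 0.01, 0.01, -0.015, 0.001, 0.003, 15],
  [-0.001, 0.001, 0.008, 0, 0, 0, 15],
  [0, 0, 0, 0, 0, 0, 15],
  [0, 0, 0, 0, 0, 0, 15],
])

```text
t: 28.55
eef_pos: [600.6, 142.9, 132.6]
tcp_rot: [-3.136, -0.0, 1.7]
ft_force: [-0.2, 0.7, -0.7]
opening: 0.353
```

```bash
python3 plan.py 603.5 139.2 115 1.697 .042
```

```text
at [600.6 142.9 132.6] rot [-3.1364e+00 -3.0000e-04  1.6996e+00] F [-0.2  0.7 -0.7] op 0.353 t 28.55
total tool shift mm [-4.   2.5 17.6] turn [-0.0052 -0.0003  0.0026]
[-0.004, 0.0025, 0.0176, -0.005, -0.0, 0.003]
```

play_rows([
  [-0.004, 0.0025, 0.012, -0.005, 0, 0.003, 15],
  [0, 0, 0, 0, 0, 0, 15],
  [0, 0, 0, 0, 0, 0, 15],
])

```text
t: 28.85
eef_pos: [603.0, 140.4, 120.0]
tcp_rot: [3.141, -0.0, 1.698]
ft_force: [-0.3, 0.2, -0.1]
opening: 0.354
```

```bash
python3 plan.py 603.5 139.2 86 1.697 .042; python3 -c "
from m import *
c=snap('wrist','w11')"
```

```text
at [603.  140.4 120. ] rot [ 3.1414e+00 -4.0000e-04  1.6982e+00] F [-0.3  0.2 -0.1] op 0.354 t 28.85
total tool shift mm [-1.3  0.4 34. ] turn [ 0.0002 -0.0004  0.0012]
[-0.0013, 0.0004, 0.034, 0.0, -0.0, 0.001]
```

View pics/w11.png

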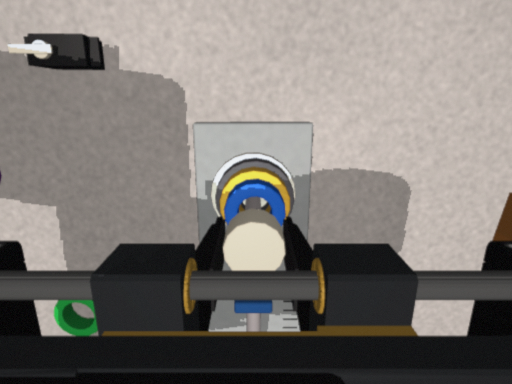

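The cap is held level at (253,242) and lines up laterally with the post. I'll lower it.

play_rows([
  [-0.0013, 0, 0.012, 0, 0, 0.001, 15],
  [0, 0, 0, 0, 0, 0, 15],
  [0, -0.0008, 0.01, 0.002, 0, 0, 15],
  [0, 0, 0, 0, 0, 0, 15],
  [0, 0, 0, 0, 0, 0, 15],
])

```text
t: 29.4
eef_pos: [602.1, 138.8, 96.0]
tcp_rot: [-3.139, -0.0, 1.697]
ft_force: [0.7, -0.3, -0.2]
opening: 0.353
```

```bash
python3 plan.py 603.5 139.2 86 1.697 .042
```

```text
at [602.1 138.8  96. ] rot [-3.1394e+00 -4.0000e-04  1.6969e+00] F [ 0.7 -0.3 -0.2] op 0.353 t 29.4
total tool shift mm [ 0.2  1.4 10. ] turn [-0.0022 -0.0004 -0.0001]
[0.0002, 0.0014, 0.01, -0.002, -0.0, -0.0]
```

play_rows([
  [0, 0.0012, 0.006, -0.002, 0, 0, 15],
  [0, 0, 0, 0, 0, 0, 15],
  [0, 0, 0.003, 0, 0, 0, 15],
  [0, 0, 0, 0, 0, 0, 15],
  [0, 0, 0, 0, 0, 0, 15],
])

```text
t: 29.9
eef_pos: [603.6, 139.1, 86.5]
tcp_rot: [3.141, -0.0, 1.697]
ft_force: [-0.4, 1.5, -0.8]
opening: 0.355
```

```bash
python3 plan.py 603.5 139.2 86 1.697 .042
```

```text
at [603.6 139.1  86.5] rot [ 3.1411e+00 -4.0000e-04  1.6969e+00] F [-0.4  1.5 -0.8] op 0.355 t 29.9
total tool shift mm [ 0.2 -0.1  0.5] turn [ 0.0005 -0.0004 -0.0001]
```

play_rows([
  [0, 0, 0.0006, 0, 0, 0, 15],
  [0, 0, 0, 0, 0, 0, 40],
  [0, 0, 0, 0, 0, 0, 50],
  [0, 0, 0, 0, 0, 0, 60],
  [0, 0, 0, 0, 0, 0, 80],
  [0, 0, 0, 0, 0, 0, 80],
])

```text
t: 30.5
eef_pos: [603.8, 139.1, 86.4]
tcp_rot: [3.14, -0.0, 1.697]
ft_force: [-0.3, 0.0, -0.7]
opening: 0.678
```

play_rows([
  [0, 0, -0.02, 0, 0, 0, 80],
  [0, 0, -0.04, 0, 0, 0, 80],
  [0, 0, -0.03, 0, 0, 0, 80],
  [0, 0, 0, 0, 0, 0, 80],
  [0, 0, 0, 0, 0, 0, 80],
])

```text
t: 31.0
eef_pos: [603.2, 138.9, 178.4]
tcp_rot: [-3.141, -0.0, 1.697]
ft_force: [0.2, 0.5, -1.2]
opening: 0.8
```

```bash
python3 - <<'E'
from m import *
c=snap('wrist','w12');s=snap('scene','s12')
b=cv2.resize(s['img'][140:230,290:390][:,:,::-1],(444,400),interpolation=cv2.INTER_CUBIC)
b=np.hstack([b,cv2.resize(c['img'][100:300,150:330][:,:,::-1],(350,400))])
cv2.imwrite('pics/s12c.png',b)
E
python3 plan.py 637.3 -127.6 150
```

```text
at [603.1 138.9 177.7] rot [-3.1396e+00 -4.0000e-04  1.6969e+00] F [0.7 0.6 0.8] op 0.8 t 31.1
total tool shift mm [-268.7    0.4   27.6] turn [-0.002  -0.0004 -0.0001]
[-0.0448, 0.0001, 0.0046, -0.0, -0.0, -0.0]
[-0.0448, 0.0001, 0.0046, -0.0, -0.0, -0.0]
[-0.0448, 0.0001, 0.0046, -0.0, -0.0, -0.0]
[-0.0448, 0.0, 0.0046, -0.001, -0.0, -0.0]
[-0.0448, 0.0001, 0.0046, -0.0, -0.0, -0.0]
[-0.0447, 0.0, 0.0046, -0.001, -0.0, -0.0]
```

View pics/s12c.png

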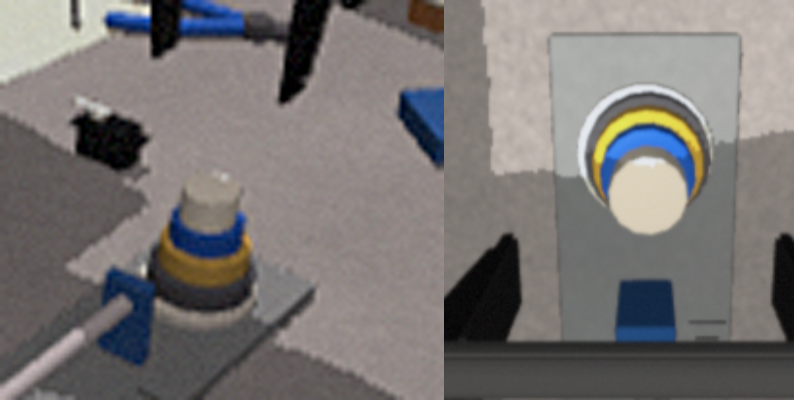

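All three weights are stacked with the cap on top, in both views. On to the poise.

play_rows([
  [-0.042, 0, 0.002, -0.002, 0, 0, 80],
  [-0.042, 0, 0.002, 0, 0, 0, 80],
  [-0.042, 0, 0.002, 0, 0, 0, 80],
  [-0.042, 0, 0, 0, 0, 0, 80],
  [-0.042, 0, 0, 0, 0, 0, 80],
  [-0.03, 0, 0, 0, 0, 0, 80],
  [0, 0, 0, 0, 0, 0, 80],
  [0, 0, 0, 0, 0, 0, 80],
])

```text
t: 31.9
eef_pos: [631.2, -106.7, 159.8]
tcp_rot: [-3.127, -0.005, 1.699]
ft_force: [-1.2, 1.1, 0.3]
opening: 0.803
```

```bash
python3 - <<'E'
from m import *
c=snap('wrist','w13');print(proj(c,(637.3,-127.6,102)),proj(c,(626.7,-43.5,12)))
E
python3 plan.py 637.3 -127.6 150
```

```text
(np.float64(259.66540641037517), np.float64(236.91566214432254)) (np.float64(260.04149631971853), np.float64(113.5465198960878))
at [ 631.2 -106.4  159.9] rot [-3.127  -0.0051  1.6999] F [ 0.6 -0.2  0.1] op 0.799 t 31.95
total tool shift mm [-21.8   3.4   9.7] turn [-0.0146 -0.0051  0.0029]
[-0.0218, 0.0034, 0.0097, -0.015, -0.005, 0.003]
```

View pics/w13.png

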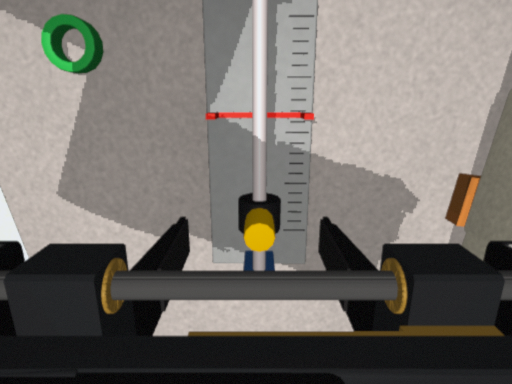

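Run:
```python
from m import *
c=load('w13');im=c['img'];hsv=cv2.cvtColor(im,cv2.COLOR_RGB2HSV)
m=cv2.inRange(hsv,np.array([0,150,80]),np.array([6,255,255]));m[:100]=0;m[130:]=0;m[:,:200]=0;m[:,320:]=0
for lo,hi in((215,250),(270,302),(204,214),(303,316)):
    v,u=np.nonzero(m[:,lo:hi]);print(lo,v.mean(),v.min(),v.max(),ray(c,(lo+hi)/2,v.mean(),12 if lo in(215,270) else 42).round(1))
a=hull(c,260,236,[18,150,190],[36,255,255],25);print(a,ray(c,*a[:2],102))
d=np.array([-np.sin(.126),np.cos(.126),0]);P=np.array([603.5,139.2,0])
for n,X in(('markL',ray(c,232,115.7,12)),('grip',ray(c,a[0],a[1],102)),('markold',np.array([626.7,-43.5,0]))):print(n,(X-P)@d)
print(hsv[225:255:3,260])
```

```text
215 114.88484848484849 113 118 [601.2 -48.   12. ]
270 114.82894736842105 112 117 [651.  -41.5  12. ]
204 115.55319148936171 113 118 [583.7 -49.5  42. ]
303 115.60606060606061 113 119 [668.1 -38.6  42. ]
(258.9759477124183, 237.0546405228758, (244, 223, 31, 29)) [ 636.81212145 -127.77809322  102.        ]
markL -186.20870574980276
grip -269.04785341572034
markold -184.16711644590964
[[ 24 255 226]
 [ 24 255 226]
 [ 24 255 225]
 [ 24 255 225]
 [ 24 255 224]
 [ 24 255 224]
 [ 24 255 223]
 [ 24 255 222]
 [ 24 255 221]
 [ 18  60 178]]
```

The grip is at (259,237) and the mark at (260,115). In rig coordinates the grip is at s=-269.0 and the mark at about -184.7, so it needs about 84 mm of travel. I'll descend on the grip.

play_rows([
  [-0.02, 0.003, 0.01, -0.0146, -0.005, 0.003, 80],
  [0, 0, 0.02, 0, 0, 0, 80],
  [0, 0, 0, 0, 0, 0, 80],
  [0, 0, 0, 0, 0, 0, 80],
])

```text
t: 32.35
eef_pos: [637.3, -124.4, 127.3]
tcp_rot: [3.141, 0.0, 1.701]
ft_force: [0.3, 0.1, 0.1]
opening: 0.801
```

```bash
python3 plan.py 637 -127.7 89
```

```text
at [ 637.3 -124.4  127.3] rot [3.1408e+00 1.0000e-04 1.7012e+00] F [0.3 0.1 0.1] op 0.801 t 32.35
total tool shift mm [-3.2 -0.7 38.3] turn [0.0008 0.0001 0.0042]
[-0.0032, -0.0007, 0.0383, 0.001, 0.0, 0.004]
```

play_rows([
  [-0.0035, -0.002, 0.016, 0.002, 0, 0.004, 80],
  [0, 0, 0.014, 0, 0, 0, 80],
  [0, 0, 0, 0, 0, 0, 80],
  [0, 0, 0, 0, 0, 0, 80],
])

```text
t: 32.75
eef_pos: [636.0, -127.8, 95.5]
tcp_rot: [-3.141, 0.001, 1.698]
ft_force: [0.4, 0.8, 0.7]
opening: 0.8
```

```bash
python3 plan.py 637 -127.7 89
```

```text
at [ 636.  -127.8   95.5] rot [-3.1413e+00  6.0000e-04  1.6981e+00] F [0.4 0.8 0.7] op 0.8 t 32.75
total tool shift mm [0.  1.  6.5] turn [-0.0003  0.0006  0.0011]
[0.0, 0.001, 0.0065, -0.0, 0.001, 0.001]
```

play_rows([
  [0, 0.001, 0.006, 0, 0, 0.001, 80],
  [0, 0, 0, 0, 0, 0, 60],
  [0, 0, 0, 0, 0, 0, 40],
  [0, 0, 0, 0, 0, 0, 30],
  [0, 0, 0, 0, 0, 0, 22],
  [0, 0, 0, 0, 0, 0, 22],
  [0, 0, 0, 0, 0, 0, 22],
  [0, 0, 0, 0, 0, 0, 22],
])

```text
t: 33.55
eef_pos: [637.7, -127.8, 90.5]
tcp_rot: [3.14, 0.002, 1.697]
ft_force: [0.0, -0.3, -0.3]
opening: 0.267
```

play_rows([
  [0, 0, 0, 0, 0, 0, 20],
  [0, 0, 0, 0, 0, 0, 20],
])

```text
t: 33.75
eef_pos: [637.1, -127.8, 90.5]
tcp_rot: [3.141, 0.001, 1.697]
ft_force: [0.4, 0.8, -1.4]
opening: 0.246
```

```bash
python3 plan.py 626.7 -44.1 89
```

```text
at [ 637.1 -127.8   90.5] rot [3.1411e+00 1.3000e-03 1.6973e+00] F [ 0.4  0.8 -1.4] op 0.246 t 33.75
total tool shift mm [84.4  0.3  1.4] turn [0.0005 0.0013 0.0003]
[0.045, 0.0001, 0.0007, 0.0, 0.001, 0.0]
[0.0394, 0.0002, 0.0007, 0.0, 0.0, 0.0]
```

Gripped at an opening of 0.246, about 23.4 mm. I'll slide gently and watch the force.

play_rows([
  [0, 0, 0, 0, 0, 0, 20],
  [0.008, 0, 0, 0, 0, 0, 20],
  [0.01, 0, 0, 0, 0, 0, 20],
  [0.01, 0, 0, 0, 0, 0, 20],
  [0, 0, 0, 0, 0, 0, 20],
])

```text
t: 34.25
eef_pos: [633.2, -97.8, 90.5]
tcp_rot: [3.141, 0.002, 1.697]
ft_force: [-1.2, 1.9, 0.3]
opening: 0.246
```

```bash
python3 plan.py 626.7 -44.1 90
```

```text
at [633.2 -97.8  90.5] rot [3.1409e+00 1.7000e-03 1.6972e+00] F [-1.2  1.9  0.3] op 0.246 t 34.25
total tool shift mm [54.1  0.3  0.4] turn [0.0007 0.0017 0.0002]
[0.045, 0.0003, 0.0003, 0.001, 0.001, 0.0]
[0.0091, 0.0, 0.0001, -0.0, 0.001, 0.0]
```

play_rows([
  [0.01, 0, 0, 0, 0.001, 0, 20],
  [0.012, 0, 0, 0, 0, 0, 20],
  [0.012, 0, 0, 0, 0, 0, 20],
  [0.01, 0, 0, 0, 0, 0, 20],
  [0, 0, 0, 0, 0, 0, 20],
  [0, 0, 0, 0, 0, 0, 20],
])

```text
t: 34.85
eef_pos: [626.8, -48.9, 90.5]
tcp_rot: [3.141, 0.0, 1.699]
ft_force: [-1.3, -2.6, 0.7]
opening: 0.245
```

```bash
python3 plan.py 626.7 -44.1 90
```

```text
at [626.8 -48.9  90.5] rot [3.1413e+00 5.0000e-04 1.6989e+00] F [-1.3 -2.6  0.7] op 0.245 t 34.85
total tool shift mm [4.7 0.5 0.5] turn [0.0003 0.0005 0.0019]
[0.0047, 0.0005, 0.0005, 0.0, 0.0, 0.002]
```

play_rows([
  [0.0045, 0.0003, 0, 0, 0, 0.002, 20],
  [0, 0, 0, 0, 0, 0, 20],
  [0, 0, 0, 0, 0, 0, 20],
  [0, 0, 0, 0, 0, 0, 20],
])

```text
t: 35.25
eef_pos: [626.3, -44.3, 90.5]
tcp_rot: [-3.141, -0.0, 1.696]
ft_force: [-1.7, 1.2, 1.5]
opening: 0.246
```

```bash
python3 plan.py 626.7 -44.1 90
python3 - <<'E'
from m import *
c=snap('wrist','w14');s=snap('scene','s14');t=snap('top','t14')
b=cv2.resize(s['img'][180:290,230:360][:,:,::-1],(709,600),interpolation=cv2.INTER_CUBIC)
cv2.imwrite('pics/s14c.png',b)
E
```

```text
at [626.3 -44.3  90.5] rot [-3.1411e+00 -2.0000e-04  1.6960e+00] F [-1.7  1.2  1.5] op 0.246 t 35.25
total tool shift mm [0.2 0.5 0.5] turn [-0.0005 -0.0002 -0.001 ]
```

View pics/s14c.png

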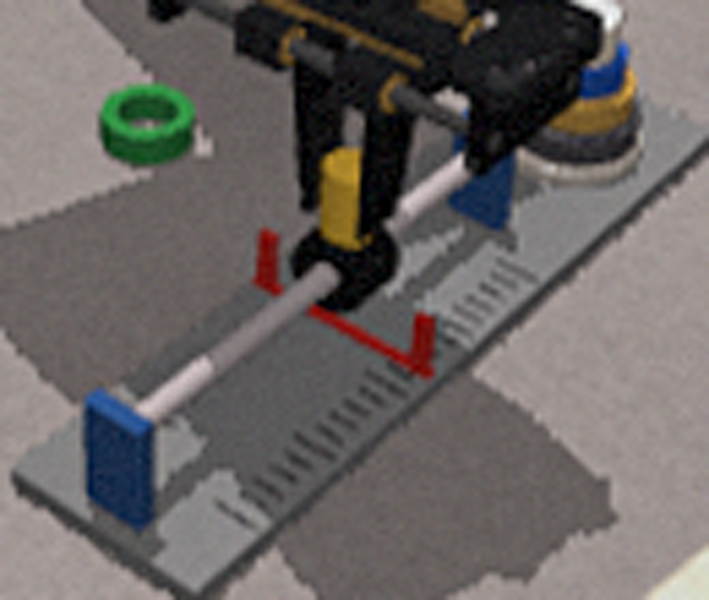

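View pics/w14.png

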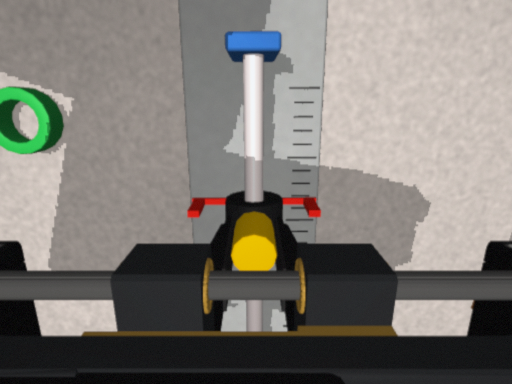

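The collar sits across the strip and the tabs flank it. I'll release, lift, and measure with a clear view.

play_rows([
  [0, 0, 0, 0, 0, 0, 28],
  [0, 0, 0, 0, 0, 0, 40],
  [0, 0, 0, 0, 0, 0, 60],
  [0, 0, 0, 0, 0, 0, 80],
  [0, 0, 0, 0, 0, 0, 80],
])

```text
t: 35.9
eef_pos: [627.3, -44.8, 90.4]
tcp_rot: [3.14, 0.001, 1.695]
ft_force: [-0.2, -1.0, 0.5]
opening: 0.556
```

play_rows([
  [0, 0, -0.02, 0, 0, 0, 80],
  [0, 0, -0.04, 0, 0, 0, 80],
  [0, 0, -0.04, 0, 0, 0, 80],
  [-0.04, 0, 0, 0, 0, 0, 80],
  [0, 0, 0, 0, 0, 0, 80],
  [0, 0, 0, 0, 0, 0, 80],
])

```text
t: 36.5
eef_pos: [632.3, -85.2, 194.0]
tcp_rot: [3.14, 0.001, 1.696]
ft_force: [-1.0, 1.3, -0.3]
opening: 0.803
```

Run:
```python
from m import *
c=snap('wrist','w15');s=snap('scene','s15');t=snap('top','t15')
st=state();print(st['eef_pos'],st['opening'],st['t'])
d=np.array([-np.sin(.126),np.cos(.126),0]);P=np.array([603.5,139.2,0])
hsv=cv2.cvtColor(c['img'],cv2.COLOR_RGB2HSV)
m=cv2.inRange(hsv,np.array([0,150,80]),np.array([6,255,255]))
cs,_=cv2.findContours(m,cv2.RETR_EXTERNAL,cv2.CHAIN_APPROX_NONE)
for k in cs:
    if cv2.contourArea(k)>8: print(cv2.boundingRect(k))
u,v=proj(c,(626.7,-44.1,102));print(u,v)
a=hull(c,int(u),int(v),[18,150,190],[36,255,255],28);print(a,ray(c,*a[:2],102),(ray(c,*a[:2],102)-P)@d)
b=cv2.resize(s['img'][160:290,230:400][:,:,::-1],(785,600),interpolation=cv2.INTER_CUBIC)
cv2.imwrite('pics/s15c.png',b)
```

```text
[631.97422871 -84.50364487 193.1341984 ] 0.7982026683892668 36.65
(273, 131, 27, 8)
(206, 131, 28, 8)
253.26910537600597 144.28106777529626
(252.36224631637475, 144.50903530720043, (239, 131, 28, 29)) [626.01554562 -44.36628414 102.        ] -184.94051987842255
```

View pics/s15c.png

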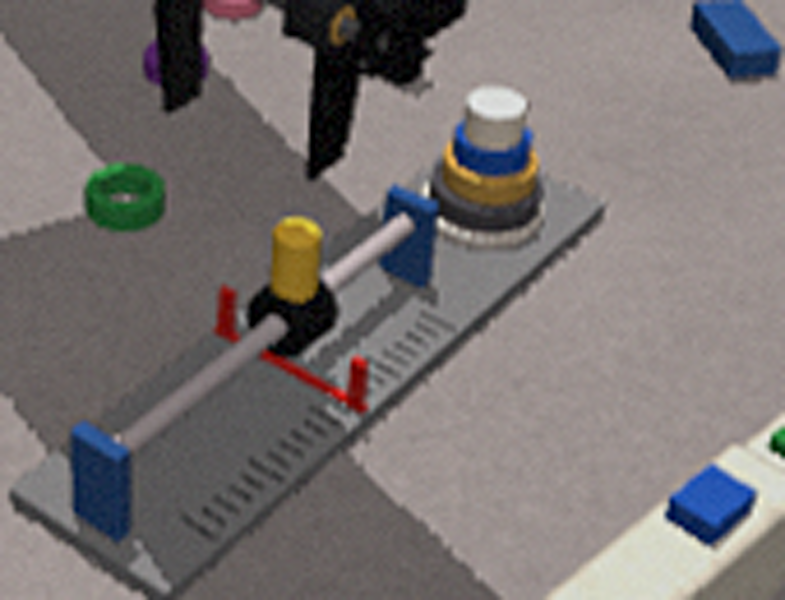

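View pics/w15.png

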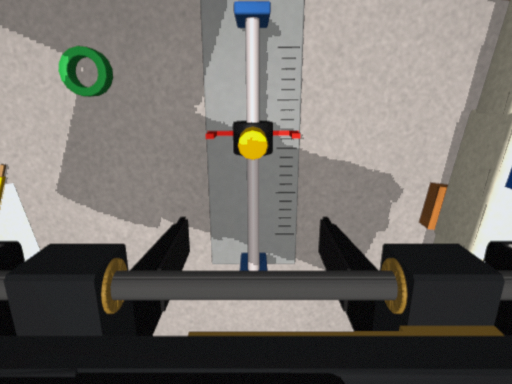

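View pics/t15.png

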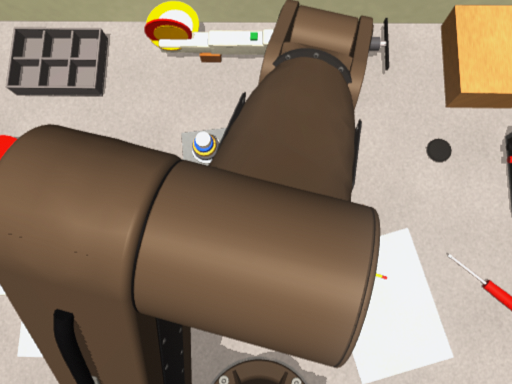

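I'll put the wrist camera right over the mark for a check free of parallax.

play_rows([
  [-0.02, 0, 0, 0, 0, 0, 80],
  [-0.012, 0, 0, 0, 0, 0, 80],
  [0, 0, 0, 0, 0, 0, 80],
  [0, 0, 0, 0, 0, 0, 80],
  [0, 0, 0, 0, 0, 0, 80],
])

```text
t: 37.15
eef_pos: [635.9, -117.5, 191.4]
tcp_rot: [-3.139, -0.001, 1.698]
ft_force: [-0.4, 0.5, 0.3]
opening: 0.8
```

Run:
```python
from m import *
c=snap('wrist','w16');print(-np.array(c['R']).T@np.array(c['t']))
d=np.array([-np.sin(.126),np.cos(.126),0]);P=np.array([603.5,139.2,0])
hsv=cv2.cvtColor(c['img'],cv2.COLOR_RGB2HSV)
m=cv2.inRange(hsv,np.array([0,150,80]),np.array([6,255,255]))
cs,_=cv2.findContours(m,cv2.RETR_EXTERNAL,cv2.CHAIN_APPROX_NONE)
for k in cs:
    if cv2.contourArea(k)>8: print(cv2.boundingRect(k))
u,v=map(int,proj(c,(626.7,-44.1,102)))
a=hull(c,u,v,[18,150,190],[36,255,255],28);print(a,'grip s',(ray(c,*a[:2],102)-P)@d)
for lo,hi in((u-38,u-22),(u+22,u+38)):
    vv,uu=np.nonzero(m[:,lo:hi]);print('strip',vv.mean(),(ray(c,(lo+hi-1)/2,vv.mean(),12)-P)@d)
bl=cv2.inRange(c['img'],np.array([0,0,0]),np.array([40,40,40]));bl[:v-40]=0;bl[v+50:]=0;bl[:,:u-30]=0;bl[:,u+30:]=0
k=max(cv2.findContours(bl,0,2)[0],key=cv2.contourArea);x,y,w,h=cv2.boundingRect(k);print('collar',x,y,w,h)
for cc in(u-14,u+14):
    r=np.nonzero(bl[:,cc])[0];print(r.min(),r.max(),[(ray(c,cc,q,50)-P)@d for q in(r.min()-.5,r.max()+.5)])
t=load('s15');
for f in(lambda:hull(t,294,212,[18,150,60],[36,255,255],14),):
    print(f())
cv2.imwrite('pics/w16c.png',cv2.resize(c['img'][v-70:v+70,u-90:u+90][:,:,::-1],None,fx=4,fy=4))
```

```text
[626.60348907 -41.84924871 347.08611485]
(275, 99, 28, 5)
(206, 99, 28, 5)
(253.5, 102.27255460588793, (239, 87, 30, 31)) grip s -185.27777878297795
strip 101.38805970149254 -185.44276316301705
strip 101.0 -185.00787066081912
collar 259 85 16 35
86 118 [np.float64(-171.3603225663776), np.float64(-200.30781927764878)]
85 118 [np.float64(-170.49074126624478), np.float64(-200.28161655521703)]
(293.5432098765432, 216.07744107744108, (289, 207, 10, 19))
```

View pics/w16c.png

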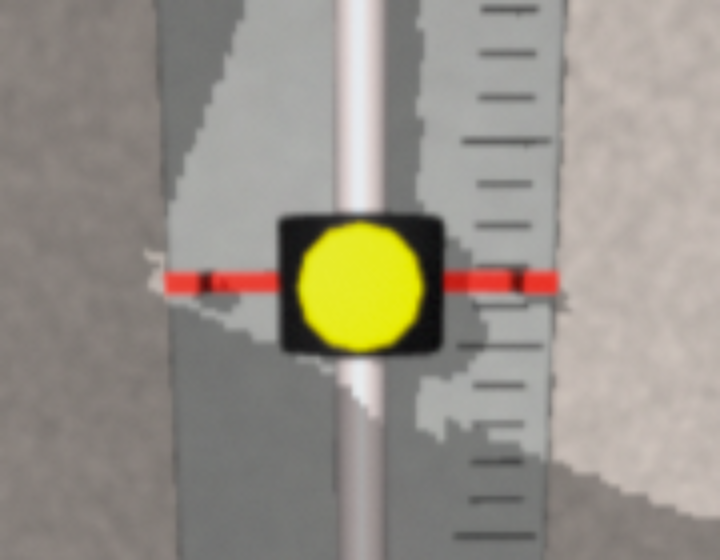

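The collar is centred on the mark: grip at s=-185.3, strip at s=-185.2, collar midpoint at about -185.6. The gripper is clear, so I'll take a final full view and hand in.

Run:
```python
from h import *
s=snap('scene','final')
s0=load('scene0')
for n,(u,v) in dict(servo=(315,171),tape=(257,202)).items():
    a=s['img'][v-9:v+10,u-10:u+11].astype(int);b=s0['img'][v-9:v+10,u-10:u+11].astype(int);print(n,abs(a-b).mean())
```

```text
servo 42.18295739348371
tape 21.4578111946533
```

View pics/final.png

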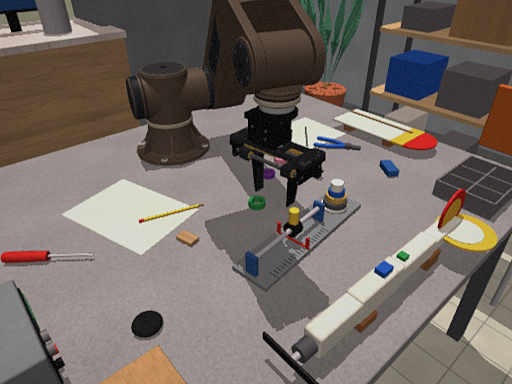

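Run:
```python
from h import *
for f in('scene0','s12','final'):
    im=load(f)['img']
    if f!='final':
        m=(im[150:190,300:330].max(2)<45).astype(np.uint8);v,u=np.nonzero(m);print(f,'servo',u.mean()+300,v.mean()+150)
    h=cv2.cvtColor(im,cv2.COLOR_RGB2HSV);m=cv2.inRange(h,np.array([45,90,40]),np.array([80,255,255]))[185:220,240:275];v,u=np.nonzero(m);print(f,'tape',u.mean()+240,v.mean()+185)
job_done()
```

```text
scene0 servo 314.12056737588654 171.27659574468086
scene0 tape 256.5263157894737 202.3684210526316
s12 servo 314.9655172413793 169.87586206896552
s12 tape 256.531914893617 202.36170212765958
final tape 256.49468085106383 202.3244680851064
the job is handed in; nothing more can be done
```

I stacked the steel, brass and blue weights on the load post in that order, put the white cap over the post, and slid the poise to the red mark. I let go of each part before taking the next. The job was handed in at about 37 s of the 115 s allowed.

- **Stack:** The wrist and scene views after placing the cap showed the stack concentric, with the post through it and the cap on top. The final scene view still shows it that way.
- **Poise:** With the wrist camera directly over the mark, the grip measured −185.3 mm and the mark strip −185.2 mm along the beam, measured from the post. The collar's middle came out at about −185.6 mm. All three agree to about half a millimetre.
- **Robot:** The gripper was open and clear of everything at hand-in, and the wrist force readings I saw stayed under 5 N.
- **Tape roll:** It did not move; its image position is unchanged to within 0.1 px.
- **Servo:** It was hidden behind the gripper in the last scene view, so I could not check it there. Earlier, after the cap was placed, its mask centroid was about 1.5 px from the start. I put that down to shadows, since nothing went near it.
- **Failed checks:** One wrist-camera colour mask for the cap was off because lit table leaked into it. I ignored it and used the visible outline, which matched the other views. A final pixel comparison of the servo and tape with the start picture also told me nothing, because of the gripper and its shadow.

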